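# Recharge the desk deodoriser pot

### The arm

A 6-joint arm with a two-finger parallel gripper is mounted at the origin on the work surface. World frame = base frame: x ahead of the robot, y to its left, z up, the work surface at z = 0. Lengths are in mm, angles in degrees, forces in N, time in s.
With the tool pointing down it reaches from about 300 to 850 mm from the base axis. Payload 4.2 kg.
Tool frame: the origin (TCP) lies midway between the tips of the shut fingers; the grasp point (between the pads) lies env.hold_point_z behind it (env.hold_point_z is the distance from the TCP to the grasp point, in mm); z points along the fingers, y is the line along which they close (so a half turn about z gives the same grasp; the last joint's range is limited). The gripper opens to 91 mm and grips with 3 to 60 N. Pads are 32 mm wide; open, the fingers measure 118 mm over their backs; the gripper's body (76 mm by 178 mm) begins 60 mm behind the grasp point.
Start: joints at [-75.057, 18.312, 89.639, -0, 72.044, -1.146], TCP at [159.349, -552.495, 213.976] pointing down, gripper open.
Joint ranges: [-177.97, 177.97], [-48.28, 115.42], [12.27, 149.76], [-77.06, 257.06], [2.81, 150.46], [-146.56, 146.56]. Speed limits (degrees/s): [147.25, 147.25, 180, 180, 180, 180].

### API

Orientations are given as [roll, pitch, yaw] about the fixed x, y, z axes, in that order (R = Rz(yaw) Ry(pitch) Rx(roll)).
In Python, from workcell import env, viewer, spotter gives the robot as it stands.
- The arm moves only by the tool apply_moves, never from a script. Its arguments are lists of equal length, an entry for each row: "delta_pos": the shift along the world's x, y, z normalised to -1 to 1, where 1 is 120 mm, a list of three; "rot": the turn, a rotation vector about the world's x, y, z normalised to -1 to 1, where 1 is 1.5 rad, a list of three; "hand": the opening, from 0 (shut) to 1 (fully open). A call has 1 to 10 rows; each row is the pose to reach, as a shift and turn from the pose commanded when the call began; what a row does not reach only later rows make up. A row lasts 1/12 s, in which the tool goes at most 41.7 mm and 7.16 degrees, less where a joint would pass 70% of its speed; a pose out of reach is approached as far as the arm can. A call with a number of a shift or a turn outside -1 to 1 is refused whole. A call with a gripper value outside its range is refused whole. The fingers move at their own pace and stop on an object; "newtons" is the grip in N (left out, the last holds). Time passes only in rows, so rows that repeat a pose let the fingers close. It gives the time, the measured TCP pose, the force, the opening and the grip force at its end, in the units of the state.
- env.state(): the state, without advancing time (a new reading comes with each control period).
- viewer.grab_frame(name): name is "side" or "top"; returns a dict with "pixels" (400x640x3 uint8, red, green, blue), "camera_matrix" (3x3 intrinsics, pixels), "k1" (the pictures are not rectified: a ray, as slopes to the right and down, at radius r is drawn at 1 + k1 r^2 times it, then the intrinsics apply), "R" (3x3) and "t" (3): a world point X has camera coordinates R X + t. Camera axes: x right, y down, z forward; pixel columns grow to the right and rows downward; lengths in mm; the calibration is good to about 2 mm. A picture is of the moment at which its call begins. There is no depth.
- env.job_done(): hands the job in; it is judged then, once.
Trained networks look in a picture, given as the dict that the camera call returned (one of the last four; its "shot" number tells which), for a name from the list of things; names that differ only in an ending like _2 or _b are one class to them, and where a whole thing is asked for, a point or a joint stands for the part that bears it (a point fixed in the world has none). Each returns a list of dicts, best first, with "score" (0 to 1); they miss things now and then, are a little off and sometimes report something else, mostly with a low value. They report only what shows in the picture. A call takes as long as a camera call.
- spotter.trace(picture, query): "mask" (400x640 bool, what is visible of it) and "box" ([centre column, centre row, width, height] in pixels, round what is visible of it).
- spotter.landmark_of(picture, query): "position" ([column, row] in pixels: a listed point, or the origin of a listed thing).
The state is a dict: "time_s": time; "qpos": joint angles; "qvel": joint speeds; "effort": joint torques, N m; "ee_pos": TCP position; "ee_rot": TCP orientation; "force": force on the tool from outside, world axes, zero at the start; "torque": the same for the moment, N m; "gripper_width": finger opening in mm; "gripper_force": force on a finger pad.
Only numpy, scipy, OpenCV 4.12 (cv2) and the standard library are available. Lean on these libraries where they do the work, as an engineer would, in place of code of your own. Each camera call takes 0.05 s, during which the arm holds its last target. There are 200 camera calls.

### The job

Freshen the office's deodoriser pot: take off its lid and set it down on the desk, put every fresh cedar block lying on the desk into the pot with the clay beads, unhook the stirring rod from its stand, and once all the blocks are in, stir them together with its end down near the bottom of the pot, at least three full turns in circles about 5 cm across round the middle of the pot. Then hang the rod back on its hook by its eye and put the lid properly back on the pot, with all beads and blocks inside and the other things on the desk left where they are.

Things in the scene. Friction and masses are not known exactly. Their poses are not given: they have to be found in the camera images.
- pot: white ceramic pot, round, open-topped, fixed to the desk left or right of the robot's centre line: outer diameter 148 mm at the foot, 156 mm at the rim, 70 mm high, wall 6 mm (inner diameter 136 mm at the floor, 144 mm at the mouth), inner floor 6 mm above the desk. Origin: centre of the underside, on the desk; axes parallel to the world's.
- lid: round pale wooden lid, 160 mm across, 6 mm thick, 110-180 g, loose on the pot at the start. Knob on top: 24 mm across, 34 mm high (from 6 to 40 mm above the origin). Centring boss below: 8 mm deep, tapering from 130 to 118 mm across, drops loosely into the pot's mouth. Origin: on its axis, underside of the disc: 70 mm above the desk when on the pot; 8 mm above what it stands on when set down.
- mat: square black rubber mat, 170 x 170 mm, 3 mm thick, fixed to the desk near its middle, free at the start: a place to set the lid down. Origin: centre of its underside.
- stand: fixed dark steel hook stand: base plate 130 x 110 x 8 mm, one upright at its local x = +47 mm and at the top a flat strip hook, 14 mm wide (y), 6 mm thick, pointing to the stand's own -x (towards the robot, turned up to 0.4 rad), with a deep upturned tip, its highest part. Origin: on the desk under the middle of the hook's trough; z up.
- hook_seat (a point): middle of the hook's trough, on the upper face of the strip, 190 mm above the desk. Axes as the stand's. The trough runs level from local x = -34 mm (inside of the tip) to the upright at +40 mm.
- hook_tip (a point): top of the hook's upturned tip, 30 mm above the trough; 5 mm thick, at local x = -36.5 mm from hook_seat. To come off or go on, the rod's origin must be more than 30 and less than 60 mm above the trough while the tip passes through the eye.
- stirrer: steel stirring rod with a closed eye and a wooden handle, 235 mm long, 150-220 g, hanging upright on the hook. Steel eye round the hook: opening 34 mm wide (y), 66 mm high (z -66 to 0 mm), 8 mm thick (x); 46 mm wide outside, top bar z 0 to 10 mm, bottom bar down to z -74 mm. Origin: middle of the underside of the eye's top bar, which rests in the trough; z up along the handle, x about along the stand's x when hung.
- handle (a point): point to grip on the rod's wooden handle, 47 mm above the rod's origin. The handle is upright, 20 mm along the rod's x and 16 mm along its y, from 10 to 70 mm above the origin, and free all round. Grip it firmly: as it pushes the beads aside the rod may still tilt a few degrees in the grip.
- stir_tip (a point): lowest point of the stirring rod, 165 mm below its origin along its z. The lowest 50 mm are 14 mm in diameter with a round end; above that a shaft of 10 mm up to the eye.
- block0: fresh cedar block, pale wood, 28 x 20 x 18 mm (its x, y, z), 10 g, lying flat on the desk between the robot and the mat in any yaw; two to four of the four exist (None when absent). Origin: its centre, 9 mm above the desk.
- block1: fresh cedar block, pale wood, 28 x 20 x 18 mm (its x, y, z), 10 g, lying flat on the desk between the robot and the mat in any yaw; two to four of the four exist (None when absent). Origin: its centre, 9 mm above the desk.
- block2: fresh cedar block, pale wood, 28 x 20 x 18 mm (its x, y, z), 10 g, lying flat on the desk between the robot and the mat in any yaw; two to four of the four exist (None when absent). Origin: its centre, 9 mm above the desk.
- block3: fresh cedar block, pale wood, 28 x 20 x 18 mm (its x, y, z), 10 g, lying flat on the desk between the robot and the mat in any yaw; two to four of the four exist (None when absent). Origin: its centre, 9 mm above the desk.
- bead0: brown fired-clay bead, ball of diameter 22 mm, 12 g, one of six loose in the pot in a single layer. Origin: its centre.
- bead1: brown fired-clay bead, ball of diameter 22 mm, 12 g, one of six loose in the pot in a single layer. Origin: its centre.
- bead2: brown fired-clay bead, ball of diameter 22 mm, 12 g, one of six loose in the pot in a single layer. Origin: its centre.
- bead3: brown fired-clay bead, ball of diameter 22 mm, 12 g, one of six loose in the pot in a single layer. Origin: its centre.
- bead4: brown fired-clay bead, ball of diameter 22 mm, 12 g, one of six loose in the pot in a single layer. Origin: its centre.
- bead5: brown fired-clay bead, ball of diameter 22 mm, 12 g, one of six loose in the pot in a single layer. Origin: its centre.
- eraser: white eraser in a blue sleeve, 22 x 50 x 12 mm, loose, between the blocks and the mat; not part of the job. Origin: centre of its underside.
- notepad: small yellow note pad, 38 x 50 x 12 mm, loose, between the blocks and the mat; not part of the job. Origin: centre of its underside.
- stapler: dark stapler, 130 x 34 x 45 mm, loose, lying at the right; not part of the job. Origin: centre of its underside.

How it is judged:
By the outcome, as a careful person would: the job done as asked, in the order asked, and still so for the second after the job is handed in, with the robot touching nothing.
Of block0, block1, block2, block3 only 2 to 4 are there at a start; the rules pass over those that are not, and their reading is None.
At some moment in a run one of block0, block1, block2, block3 may be knocked a few centimetres aside while the robot is not near it.
It also fails if it takes over 210 s, if anything falls off the work surface, if the arm or the gripper's body presses on something with over 40 N, if the wrist force passes 120 N, or if a joint passes its speed limit or range.

## Working session

There is one attempt and no reset: what is moved stays moved. The work goes in short steps, Python scripts to look and compute and a tool call to move; the robot and the scene stay as the last step left them, time stands still between calls to the robot, and variables do not carry over. Pictures are saved under pics/ and viewed, at most 17 in all, crops included, and the job is handed in when it is done.

Besides the shell and the picture viewer there is one more tool, called after "Request:" as name(argument=value, ...), one argument or row to a line, values as JSON. apply_moves: Moves the arm, as the interface text tells. Its arguments: {"type":"object","properties":{"delta_pos":{"type":"array"},"rot":{"type":"array"},"hand":{"type":"array"},"newtons":{"type":"number"}},"required":["delta_pos","rot","hand"]}

```bash
ls; mkdir -p pics
python3 - <<'E'
from workcell import env, viewer, spotter
import cv2,numpy as np
print(env.state(), env.hold_point_z)
for n in("side","top"):
    f=viewer.grab_frame(n); cv2.imwrite(f"pics/{n}0.png",f["pixels"][:,:,::-1])
    print(n,f["camera_matrix"].tolist(),f["k1"],np.round(f["R"],3).tolist(),f["t"], (-np.array(f["R"]).T@np.array(f["t"])))
E
```

```text
pics
{'time_s': 0.0, 'qpos': array([-7.50597829e+01,  1.83515360e+01,  8.97068223e+01,  2.95457684e-04,
        7.20413617e+01, -1.14659428e+00]), 'qvel': array([ 0.03535689,  0.02247542, -0.09093758, -0.04983065, -0.00906567,
        0.00194829]), 'effort': array([ 3.91758018e-03, -4.12450361e+01, -2.31973958e+01,  7.30143813e-02,
        4.58788988e-02, -1.44098408e-04]), 'ee_pos': array([ 159.19675187, -552.00704442,  213.11849276]), 'ee_rot': array([-1.79900306e+02, -2.27629551e-03,  1.60867181e+01]), 'force': array([0.60970741, 0.05917496, 0.79862675]), 'torque': array([ 0.01855646,  0.02473126, -0.01458451]), 'gripper_force': 0.0, 'gripper_width': 91.24583312993337} 18.8
side [[488.4978753141317, 0.0, 317.05329293294494], [0.0, 488.4978753141317, 200.861031126088], [0.0, 0.0, 1.0]] -0.07928915909248156 [[-0.73, -0.683, 0.015], [-0.498, 0.517, -0.696], [0.468, -0.516, -0.718]] [358.51112961 414.39995277 887.34445613] [ 53.07421864 488.05227309 920.12273137]
top [[421.88148501910666, 0.0, 317.29854671231226], [0.0, 421.88148501910666, 206.90288486337428], [0.0, 0.0, 1.0]] -0.015138383592761708 [[0.022, -1.0, 0.005], [-0.994, -0.023, -0.11], [0.11, -0.002, -0.994]] [ -51.7565212   542.35013303 1175.33055398] [ 410.49023966  -36.7400984  1228.15806952]
```

View pics/top0.png

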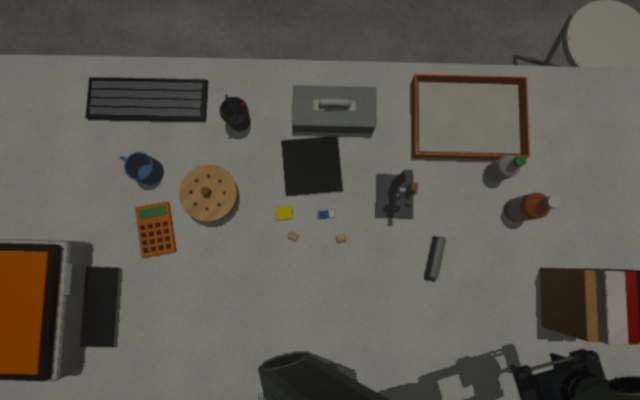

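View pics/side0.png

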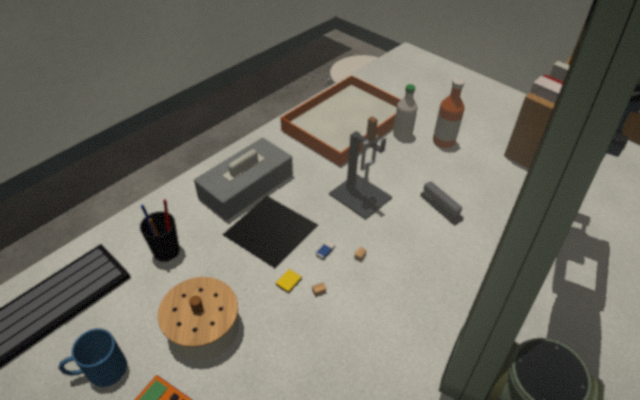

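```bash
cat > h.py <<'E'
from workcell import env, viewer, spotter
import cv2,numpy as np
def pix(f,X):
    c=np.array(f["R"])@np.array(X,float)+f["t"]; s=c[:2]/c[2]; s=s*(1+f["k1"]*(s@s)); K=f["camera_matrix"]
    return np.array([K[0][0]*s[0]+K[0][2],K[1][1]*s[1]+K[1][2]])
def ray(f,p):
    K=f["camera_matrix"]; d=np.array([(p[0]-K[0][2])/K[0][0],(p[1]-K[1][2])/K[1][1]]); s=d.copy()
    for _ in range(10): s=d/(1+f["k1"]*(s@s))
    R=np.array(f["R"]); return -R.T@np.array(f["t"]), R.T@np.array([s[0],s[1],1])
def at(f,p,z):
    c,d=ray(f,p); return c+d*(z-c[2])/d[2]
def tri(fs,ps):
    A=np.zeros((3,3));b=np.zeros(3)
    for f,p in zip(fs,ps):
        c,d=ray(f,p); d=d/np.linalg.norm(d); M=np.eye(3)-np.outer(d,d); A+=M;b+=M@c
    return np.linalg.solve(A,b)
def save(f,n,box=None,sc=1):
    im=f["pixels"][:,:,::-1]
    if box: im=im[box[1]:box[3],box[0]:box[2]]
    cv2.imwrite(f"pics/{n}.png",cv2.resize(im,None,fx=sc,fy=sc,interpolation=cv2.INTER_CUBIC))
def maskpts(m): # min-area rect of mask
    c=max(cv2.findContours(m.astype(np.uint8),cv2.RETR_EXTERNAL,cv2.CHAIN_APPROX_NONE)[0],key=cv2.contourArea); return c[:,0,:]
E
python3 - <<'E'
from h import *
fs={n:viewer.grab_frame(n) for n in("top","side")}
Z=dict(pot=0,lid=70,mat=3,stand=0,hook_seat=190,hook_tip=220,stirrer=190,handle=237,stir_tip=25,block0=9,eraser=0,notepad=0,stapler=0)
for q,z in Z.items():
    for n,f in fs.items():
        for r in spotter.landmark_of(f,q)[:5]:
            print(q,n,round(r["score"],2),np.round(r["position"],1),np.round(at(f,r["position"],z),1))
E
```

```text
lid top 0.97 [209.3 192. ] [573.7 260.8  70. ]
lid side 0.79 [198.6 311.9] [566.6 266.3  70. ]
mat top 0.91 [313.  166.5] [666.1 -24.3   3. ]
mat side 0.92 [269.7 231.7] [662.4 -12.5   3. ]
stand top 0.86 [393.8 199. ] [ 575.2 -263.9    0. ]
stand top 0.43 [208.9 192.5] [582.1 279.9   0. ]
stand top 0.28 [325.7 213.3] [528.5 -64.6   0. ]
stand top 0.25 [407.5 189.2] [ 605.2 -304.3    0. ]
stand side 0.67 [361.4 199.8] [ 571.1 -256.8    0. ]
stand side 0.33 [317.9 290.1] [461.6  28.7   0. ]
hook_seat top 0.87 [405.1 188.9] [ 575.7 -256.9  190. ]
hook_seat side 0.88 [368.6 140.6] [ 576.8 -267.   190. ]
hook_tip top 0.72 [408.6 203.1] [ 536.5 -259.   220. ]
hook_tip side 0.82 [383.9 139.8] [ 532.  -262.8  220. ]
stirrer top 0.51 [408.6 189.4] [ 574.7 -265.7  190. ]
stirrer side 0.7 [318.7 290.3] [375.9 122.9 190. ]
stirrer side 0.69 [368.7 142.2] [ 572.9 -262.5  190. ]
handle top 0.53 [412.4 187.8] [ 571.3 -264.4  237. ]
handle top 0.17 [393.9 199. ] [ 543.4 -220.3  237. ]
handle side 0.77 [370.4 128.5] [ 567.8 -255.7  237. ]
handle side 0.41 [290.5 280.8] [402.4 165.3 237. ]
stir_tip top 0.67 [393.7 199.9] [ 569.2 -259.    25. ]
stir_tip side 0.62 [364.4 191.8] [ 569.9 -264.5   25. ]
block0 top 0.47 [340.8 240.9] [ 448.7 -109.5    9. ]
block0 top 0.43 [292.3 240.7] [446.1  30.2   9. ]
block0 side 0.57 [319.8 290.6] [453.6  31.2   9. ]
block0 side 0.52 [361.5 254.8] [ 450.5 -109.8    9. ]
eraser top 0.56 [327.5 215.5] [522.1 -70.    0. ]
eraser top 0.51 [393.9 201.4] [ 568.1 -264.2    0. ]
eraser side 0.76 [324.7 248. ] [531.7 -70.4   0. ]
notepad top 0.56 [282.7 211.5] [530.9  61.2   0. ]
notepad top 0.53 [342.3 239.2] [ 454.  -114.4    0. ]
notepad top 0.19 [410.8 188. ] [ 609.1 -314.1    0. ]
notepad side 0.82 [291.1 283.7] [517.   57.9   0. ]
notepad side 0.73 [367.6 143.9] [ 705.5 -449.2    0. ]
stapler top 0.7 [429.4 253.5] [ 418.1 -367.8    0. ]
stapler side 0.97 [442.1 210.2] [ 395.  -373.9    0. ]
```

Run:
```python
from h import *
from scipy.optimize import least_squares
fs={n:viewer.grab_frame(n) for n in("top","side")}
t=np.linspace(0,2*np.pi,60)
for n,f in fs.items():
    r=spotter.trace(f,"lid")[0]; print("lid",n,r["score"],r["box"])
    c=maskpts(r["mask"]).astype(float)
    W=np.array([at(f,p,73) for p in c])[:,:2]
    (x,y),rr=cv2.minEnclosingCircle(W.astype(np.float32)); print(x,y,rr)
    s=least_squares(lambda a:np.hypot(*(W-a[:2]).T)-a[2],[x,y,80],loss="soft_l1"); print(np.round(s.x,1))
    for q,z in(("block0",18),("mat",3),("eraser",12),("notepad",12),("pot",35),("stand",8)):
        for r in spotter.trace(f,q)[:4]:
            c=maskpts(r["mask"]); 
            W=np.array([at(f,p,z)[:2] for p in c],np.float32)
            print(q,n,round(r["score"],2),np.round(r["box"],0),[np.round(v,1) for v in cv2.minAreaRect(W)])
top,side=fs["top"],fs["side"]
for q in("hook_seat","hook_tip","handle","stir_tip","stand"):
    a=[spotter.landmark_of(f,q)[0]["position"] for f in(top,side)]
    X=tri([top,side],a);print(q,np.round(X,1),[np.round(pix(f,X)-p,1) for f,p in zip((top,side),a)])
save(top,"tz",(340,150,460,240),6); save(side,"sz",(310,80,430,240),5)
```

```text
lid top 0.66 [208.2, 194.4, 57.6, 58.9]
573.02392578125 266.6747131347656 82.50460052490234
[573.1 265.9  79.6]
block0 top 0.55 [342. 237.   7.   4.] [array([ 459.5, -109.4]), array([17.2, 23. ]), np.float64(1.3)]
block0 top 0.47 [293. 237.   7.   8.] [array([462.2,  28.2]), array([28.2, 20.4]), np.float64(64.8)]
mat top 0.64 [311. 166.  60.  59.] [array([669.8, -20.4]), array([172.5, 168.9]), np.float64(6.5)]
eraser top 0.63 [327. 213.  17.   6.] [array([526.7, -62.4]), array([20.4, 46.4]), np.float64(1.3)]
notepad top 0.51 [284. 212.  20.  14.] [array([528.9,  56.5]), array([40.8, 53.7]), np.float64(8.5)]
pot top 0.33 [343. 238.   6.   6.] [array([ 457.4, -108.4]), array([19.7, 22.7]), np.float64(1.3)]
stand top 0.88 [396. 194.  38.  53.] [array([ 591.9, -264.8]), array([113.6, 145.4]), np.float64(89.8)]
lid side 0.69 [197.1, 312.6, 78.0, 71.9]
570.7814331054688 265.7712097167969 81.02631378173828
[570.5 265.2  79. ]
block0 side 0.45 [320. 287.  18.  14.] [array([454.9,  31.1]), array([28.7, 31.5]), np.float64(43.6)]
block0 side 0.43 [361. 254.  13.  13.] [array([ 451.9, -103.8]), array([20.8, 35.2]), np.float64(12.4)]
mat side 0.6 [271. 234.  93.  73.] [array([667.5, -20.7]), array([170.4, 172.3]), np.float64(6.7)]
mat side 0.57 [361. 176.  60.  86.] [array([ 628.9, -348.4]), array([157.7, 344.1]), np.float64(28.5)]
notepad side 0.9 [290. 281.  24.  26.] [array([522.7,  59.9]), array([42.6, 55.3]), np.float64(7.9)]
stand side 0.95 [362. 175.  61.  84.] [array([ 624.4, -343.4]), array([154.3, 334.9]), np.float64(28.6)]
hook_seat [ 571.5 -261.3  193.7] [array([-0.8, -1.2]), array([1.5, 0.2])]
hook_tip [ 535.1 -270.2  210. ] [array([1.2, 1.9]), array([-2.3, -0.3])]
handle [ 567.9 -258.3  236.7] [array([1. , 1.6]), array([-1.9, -0.2])]
stir_tip [ 569.1 -264.5   23.2] [array([0.6, 0.9]), array([-1.1, -0.1])]
stand [ 573.6 -265.1  -10.1] [array([-0.2, -0.3]), array([0.4, 0.1])]
```

View pics/tz.png

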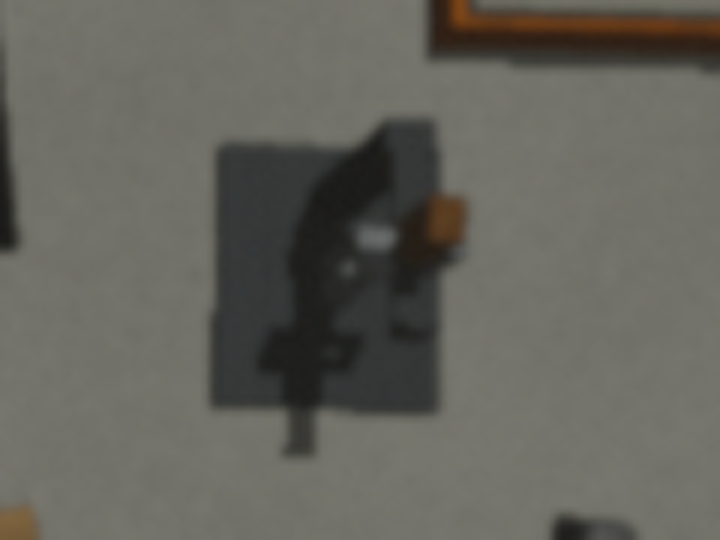

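View pics/sz.png

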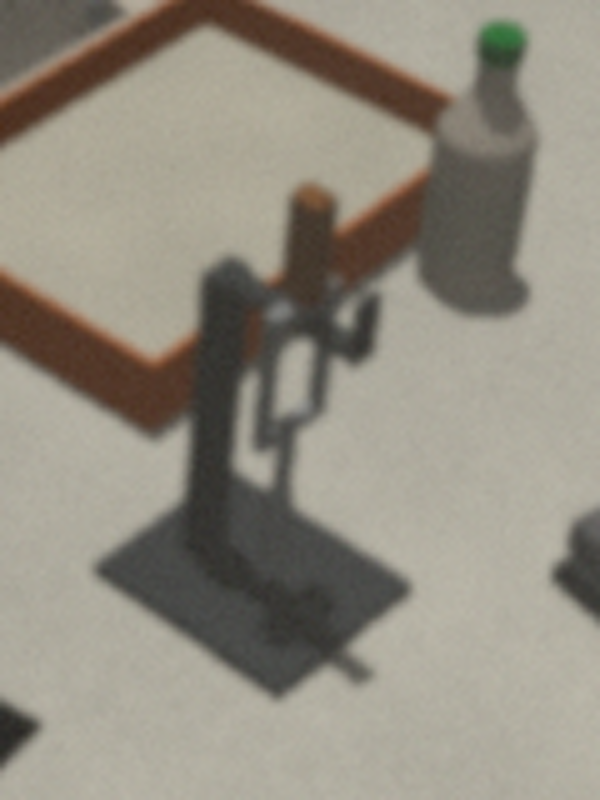

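Blocks are at about (453,30) and (452,-107), at top px (292,237) and (341,238). The lid is at (572,265), at top px (208,193). The stand's yaw is about 0, with the rod hanging at about (570,-262). I'm heading for the lid.

Request:
apply_moves(
  delta_pos=[
    [0.12,0.24,0],
    [0.25,0.49,0],
    [0.37,0.73,0],
    [0.491,0.974,0],
  ],
  rot=[
    [0,0,-0.05],
    [0,0,-0.1],
    [0,0,-0.15],
    [0,0,-0.187],
  ],
  hand=[1,1,1,1],
)

```text
time_s: 3.13
ee_pos: [218.6, -434.4, 213.9]
ee_rot: [-180.0, -0.0, -0.2]
force: [0.3, 0.2, -0.2]
gripper_width: 91.1
gripper_force: 0.0
```

Request:
apply_moves(
  delta_pos=[
    [0.12,0.24,0],
    [0.25,0.49,0],
    [0.37,0.73,0],
    [0.491,0.974,0],
  ],
  rot=[
    [0,0,0],
    [0,0,0],
    [0,0,0],
    [0,0,0],
  ],
  hand=[1,1,1,1],
)

```text
time_s: 3.47
ee_pos: [277.6, -317.3, 214.2]
ee_rot: [180.0, -0.0, -0.0]
force: [0.5, 0.0, 0.3]
gripper_width: 91.5
gripper_force: 0.0
```

Request:
apply_moves(
  delta_pos=[
    [0.12,0.24,0],
    [0.25,0.49,0],
    [0.37,0.73,0],
    [0.491,0.974,0],
  ],
  rot=[
    [0,0,0],
    [0,0,0],
    [0,0,0],
    [0,0,0],
  ],
  hand=[1,1,1,1],
)

```text
time_s: 3.8
ee_pos: [336.5, -200.4, 214.2]
ee_rot: [180.0, -0.0, -0.0]
force: [0.6, -0.8, 0.3]
gripper_width: 91.4
gripper_force: 0.0
```

Request:
apply_moves(
  delta_pos=[
    [0.12,0.24,0],
    [0.25,0.49,0],
    [0.37,0.73,0],
    [0.491,0.974,0],
  ],
  rot=[
    [0,0,0],
    [0,0,0],
    [0,0,0],
    [0,0,0],
  ],
  hand=[1,1,1,1],
)

```text
time_s: 4.13
ee_pos: [395.5, -83.4, 214.3]
ee_rot: [180.0, -0.0, 0.0]
force: [-0.2, -0.2, 0.2]
gripper_width: 91.1
gripper_force: 0.0
```

Request:
apply_moves(
  delta_pos=[
    [0.12,0.24,0],
    [0.25,0.49,0],
    [0.37,0.73,0],
    [0.491,0.974,0],
  ],
  rot=[
    [0,0,0],
    [0,0,0],
    [0,0,0],
    [0,0,0],
  ],
  hand=[1,1,1,1],
)

```text
time_s: 4.47
ee_pos: [454.4, 33.6, 214.2]
ee_rot: [180.0, -0.0, 0.0]
force: [0.5, -1.3, -1.3]
gripper_width: 91.2
gripper_force: 0.0
```

Request:
apply_moves(
  delta_pos=[
    [0.12,0.24,0],
    [0.25,0.49,0],
    [0.37,0.73,0],
    [0.491,0.974,0],
  ],
  rot=[
    [0,0,0],
    [0,0,0],
    [0,0,0],
    [0,0,0],
  ],
  hand=[1,1,1,1],
)

```text
time_s: 4.8
ee_pos: [513.4, 150.4, 214.0]
ee_rot: [180.0, -0.0, 0.0]
force: [0.3, -0.6, -0.0]
gripper_width: 91.2
gripper_force: 0.0
```

Request:
apply_moves(
  delta_pos=[
    [0.12,0.24,0],
    [0.25,0.49,0],
    [0.37,0.73,0],
    [0.491,0.974,0],
    [0.491,0.974,0],
    [0.491,0.974,0],
  ],
  rot=[
    [0,0,0],
    [0,0,0],
    [0,0,0],
    [0,0,0],
    [0,0,0],
    [0,0,0],
  ],
  hand=[1,1,1,1,1,1],
)

```text
time_s: 5.3
ee_pos: [571.9, 266.8, 213.1]
ee_rot: [180.0, 0.1, 0.1]
force: [0.1, 0.1, 1.1]
gripper_width: 91.4
gripper_force: 0.0
```

Run:
```python
from h import *
fs={n:viewer.grab_frame(n) for n in("top","side")}
a=fs["side"];b=fs["top"]
im=np.vstack([a["pixels"][200:400,100:400],b["pixels"][120:320,100:400]])
cv2.imwrite("pics/c1.png",cv2.resize(im[:,:,::-1],None,fx=1.4,fy=1.4)) 
print(env.state()["ee_pos"])
```

```text
[571.27240774 264.98587443 213.74445786]
```

View pics/c1.png

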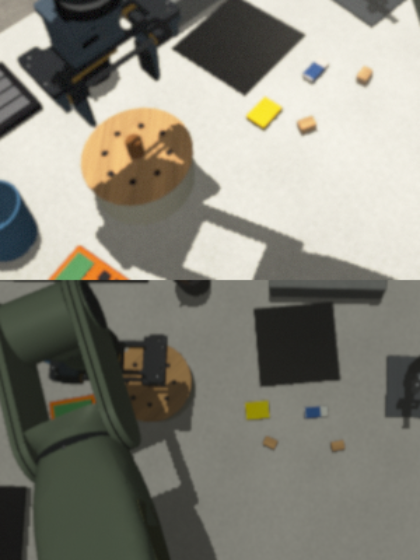

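The open gripper is above the knob (crop px 135,145), the two blocks are clear of everything, and I see no others. Descending to grip.

Request:
apply_moves(
  delta_pos=[
    [0,0,-0.25],
    [0,0,-0.5],
    [0,0,-0.75],
    [0,0,-0.9],
  ],
  rot=[
    [0,0,0],
    [0,0,0],
    [0,0,0],
    [0,0,0],
  ],
  hand=[1,1,1,1],
)

```text
time_s: 5.73
ee_pos: [569.7, 263.3, 103.5]
ee_rot: [179.9, 0.2, -0.1]
force: [0.2, -0.1, -0.1]
gripper_width: 91.5
gripper_force: 0.0
```

Request:
apply_moves(
  delta_pos=[
    [0,0,-0.1],
    [0,0,-0.19],
    [0,0,-0.19],
    [0,0,-0.19],
    [0,0,-0.19],
    [0,0,-0.19],
    [0,0,-0.19],
    [0,0,-0.19],
    [0,0,-0.19],
    [0,0,-0.19],
  ],
  rot=[
    [0,0,0],
    [0,0,0],
    [0,0,0],
    [0,0,0],
    [0,0,0],
    [0,0,0],
    [0,0,0],
    [0,0,0],
    [0,0,0],
    [0,0,0],
  ],
  hand=[1,1,0.1,0.1,0.1,0.1,0.1,0.1,0.1,0.1],
  newtons=30,
)

```text
time_s: 6.57
ee_pos: [571.9, 265.8, 83.4]
ee_rot: [-180.0, -0.0, 0.0]
force: [0.1, -0.5, 0.3]
gripper_width: 40.6
gripper_force: 0.0
```

Request:
apply_moves(
  delta_pos=[
    [0,0,0],
    [0,0,0],
    [0,0,0],
    [0,0,0],
  ],
  rot=[
    [0,0,0],
    [0,0,0],
    [0,0,0],
    [0,0,0],
  ],
  hand=[0.1,0.1,0.1,0.1],
)

```text
time_s: 6.9
ee_pos: [571.8, 265.7, 83.1]
ee_rot: [180.0, 0.0, 0.0]
force: [0.2, 0.8, -0.6]
gripper_width: 23.4
gripper_force: 30.0
```

Request:
apply_moves(
  delta_pos=[
    [0,0,0.08],
    [0,0,0.2],
    [0,0,0.35],
    [0,0,0.5],
    [0,0,0.5],
  ],
  rot=[
    [0,0,0],
    [0,0,0],
    [0,0,0],
    [0,0,0],
    [0,0,0],
  ],
  hand=[0.1,0.1,0.1,0.1,0.1],
)

```text
time_s: 7.32
ee_pos: [574.0, 266.6, 147.5]
ee_rot: [-179.8, -0.4, 0.0]
force: [1.4, 0.8, -0.0]
gripper_width: 23.4
gripper_force: 30.0
```

Request:
apply_moves(
  delta_pos=[
    [0.03,-0.1,0],
    [0.08,-0.26,0],
    [0.16,-0.52,0],
    [0.245,-0.793,0],
  ],
  rot=[
    [0,0,0],
    [0,0,0],
    [0,0,0],
    [0,0,0],
  ],
  hand=[0.1,0.1,0.1,0.1],
)

```text
time_s: 7.65
ee_pos: [600.3, 169.2, 141.5]
ee_rot: [179.9, 0.2, 0.1]
force: [0.4, -0.1, -2.0]
gripper_width: 23.2
gripper_force: 30.0
```

Request:
apply_moves(
  delta_pos=[
    [0.08,-0.26,0],
    [0.16,-0.52,0],
    [0.245,-0.793,0],
  ],
  rot=[
    [0,0,0],
    [0,0,0],
    [0,0,0],
  ],
  hand=[0.1,0.1,0.1],
)

```text
time_s: 7.9
ee_pos: [629.7, 72.9, 141.4]
ee_rot: [180.0, 0.2, 0.0]
force: [0.7, -0.3, -1.9]
gripper_width: 23.4
gripper_force: 30.0
```

Request:
apply_moves(
  delta_pos=[
    [0.08,-0.26,0],
    [0.16,-0.52,0],
    [0.22,-0.7,0],
    [0.245,-0.793,0],
    [0.245,-0.793,0],
    [0.245,-0.793,0],
  ],
  rot=[
    [0,0,0],
    [0,0,0],
    [0,0,0],
    [0,0,0],
    [0,0,0],
    [0,0,0],
  ],
  hand=[0.1,0.1,0.1,0.1,0.1,0.1],
)

```text
time_s: 8.4
ee_pos: [659.1, -19.9, 142.0]
ee_rot: [-179.9, 0.1, -0.1]
force: [-0.5, -0.9, -1.5]
gripper_width: 23.3
gripper_force: 30.0
```

Request:
apply_moves(
  delta_pos=[
    [0,0,-0.2],
    [0,0,-0.4],
    [0,0,-0.6],
    [0,0,-0.75],
    [0,0,-0.85],
    [0,0,-0.92],
    [0,0,-0.96],
    [0,0,-0.983],
    [0,0,-0.983],
  ],
  rot=[
    [0,0,0],
    [0,0,0],
    [0,0,0],
    [0,0,0],
    [0,0,0],
    [0,0,0],
    [0,0,0],
    [0,0,0],
    [0,0,0],
  ],
  hand=[0.1,0.1,0.1,0.1,0.1,0.1,0.1,0.1,0.1],
)

```text
time_s: 9.15
ee_pos: [660.2, -19.5, 25.5]
ee_rot: [180.0, -0.0, 0.0]
force: [0.8, -1.0, -1.1]
gripper_width: 23.4
gripper_force: 30.0
```

Request:
apply_moves(
  delta_pos=[
    [0,0,-0.012],
    [0,0,-0.012],
    [0,0,-0.012],
    [0,0,-0.012],
    [0,0,-0.012],
    [0,0,-0.012],
  ],
  rot=[
    [0,0,0],
    [0,0,0],
    [0,0,0],
    [0,0,0],
    [0,0,0],
    [0,0,0],
  ],
  hand=[0.1,0.1,0.6,0.6,0.6,0.6],
)

```text
time_s: 9.65
ee_pos: [660.3, -19.9, 24.2]
ee_rot: [180.0, -0.0, 0.0]
force: [-0.4, 0.4, -0.1]
gripper_width: 47.4
gripper_force: 0.0
```

Request:
apply_moves(
  delta_pos=[
    [0,0,0.1],
    [0,0,0.3],
    [0,0,0.6],
    [0,0,0.9],
  ],
  rot=[
    [0,0,0],
    [0,0,0],
    [0,0,0],
    [0,0,0],
  ],
  hand=[0.6,0.6,0.6,0.6],
)

```text
time_s: 9.98
ee_pos: [659.3, -19.8, 133.0]
ee_rot: [-180.0, 0.1, 0.0]
force: [0.4, 0.1, -0.0]
gripper_width: 54.2
gripper_force: 0.0
```

Request:
apply_moves(
  delta_pos=[
    [-0.2,0.05,0],
    [-0.4,0.1,0],
    [-0.6,0.15,0],
    [-0.8,0.2,0],
  ],
  rot=[
    [0,0,0],
    [0,0,0],
    [0,0,0],
    [0,0,0],
  ],
  hand=[0.6,0.6,0.6,0.6],
)

```text
time_s: 10.32
ee_pos: [563.2, 4.4, 133.1]
ee_rot: [180.0, -0.1, 0.0]
force: [0.4, 1.2, 0.2]
gripper_width: 54.7
gripper_force: 0.0
```

Request:
apply_moves(
  delta_pos=[
    [-0.2,0.05,0],
    [-0.4,0.1,0],
    [-0.6,0.15,0],
    [-0.8,0.2,0],
    [-0.8,0.2,0],
  ],
  rot=[
    [0,0,0],
    [0,0,0],
    [0,0,0],
    [0,0,0],
    [0,0,0],
  ],
  hand=[0.6,0.6,0.6,0.6,0.6],
)

```text
time_s: 10.73
ee_pos: [463.1, 28.8, 132.4]
ee_rot: [-180.0, 0.2, 0.1]
force: [-0.2, 0.1, -0.6]
gripper_width: 55.0
gripper_force: 0.0
```

Run:
```python
from h import *
fs={n:viewer.grab_frame(n) for n in("side","top")}
a=fs["side"];b=fs["top"]
im=np.vstack([a["pixels"][200:400,130:430],b["pixels"][120:320,150:450]])
cv2.imwrite("pics/c2.png",cv2.resize(im[:,:,::-1],None,fx=1.49,fy=1.49)) 
for n,f in fs.items():
    for q,z in(("block0",18),("pot",68)):
        for r in spotter.trace(f,q)[:3]:
            c=maskpts(r["mask"]); W=np.array([at(f,p,z)[:2] for p in c],np.float32)
            print(q,n,round(r["score"],2),np.round(r["box"],0),[np.round(v,1) for v in cv2.minAreaRect(W)])
    for r in spotter.landmark_of(f,"block0")[:4]: print(n,round(r["score"],2),np.round(r["position"],1),np.round(at(f,r["position"],9),1))
    # colour-based block: cedar hue
    hsv=cv2.cvtColor(f["pixels"],cv2.COLOR_RGB2HSV)
    for X in((453,30,9),(452,-107,9)):
        u,v=pix(f,X).astype(int); w=hsv[v-14:v+15,u-16:u+17]; m=((w[...,1]>90)&(w[...,0]<18)).astype(np.uint8)
        if m.sum()<5: print(n,X,"none");continue
        c=maskpts(m)+[u-16,v-14]; W=np.array([at(f,p,14)[:2] for p in c],np.float32); print("col",n,m.sum(),[np.round(v,1) for v in cv2.minAreaRect(W)])
```

```text
block0 side 0.71 [321. 288.  18.  10.] [array([453.8,  32.7]), array([28.5, 26.7]), np.float64(65.3)]
block0 side 0.67 [370. 187.  45.  60.] [array([ 597.4, -294.4]), array([ 93.5, 232. ]), np.float64(61.9)]
block0 side 0.52 [359. 252.  14.  14.] [array([ 452.4, -103.4]), array([24.5, 43.8]), np.float64(19.0)]
pot side 0.59 [199. 318.  80.  84.] [array([556.5, 272.7]), array([153.7, 184.1]), np.float64(58.1)]
side 0.5 [359.2 253.8] [ 456.4 -108.3    9. ]
side 0.47 [317.7 291.5] [455.4  36.1   9. ]
col side 97 [array([456.5,  30.9]), array([25.6, 23.5]), np.float64(65.1)]
col side 70 [array([ 454.3, -108.2]), array([17.1, 30. ]), np.float64(18.4)]
block0 top 0.6 [342. 239.   7.   3.] [array([ 458.1, -108. ]), array([14.3, 20.1]), np.float64(1.3)]
pot top 0.73 [209. 192.  59.  59.] [array([573.2, 259.6]), array([154.3, 162.1]), np.float64(1.3)]
top 0.49 [341.8 240.2] [ 450.7 -112.4    9. ]
top (453, 30, 9) none
col top 47 [array([ 456.8, -109.7]), array([17.2, 23.1]), np.float64(1.3)]
```

View pics/c2.png

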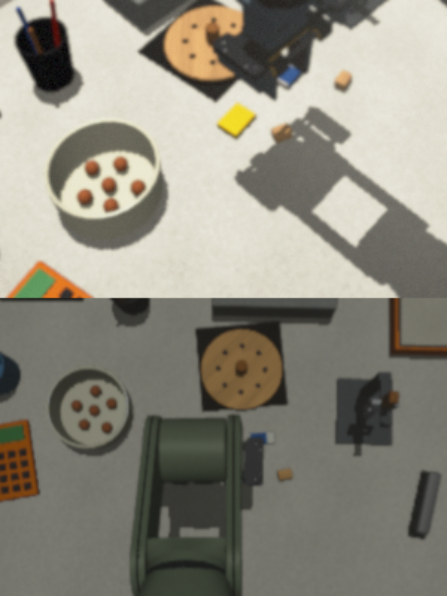

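```bash
cat > fit.py <<'E'
from h import *
import itertools
def bfit(items,x0,y0):
    # items: [(frame,rgb)]; silhouette IoU of the block over x,y,yaw at 4x supersampling
    S=4; T=[]
    for f,im in items:
        u,v=pix(f,(x0,y0,9)).astype(int); w=im[v-18:v+18,u-20:u+20]
        hsv=cv2.cvtColor(cv2.resize(w,None,fx=S,fy=S,interpolation=cv2.INTER_CUBIC),cv2.COLOR_RGB2HSV)
        m=((hsv[...,1]>80)&(hsv[...,0]<18)); T.append((f,u-20,v-18,m))
    B=np.array(list(itertools.product((-14,14),(-10,10),(-9,9))),float)
    def cost(a):
        x,y,th=a;c,s=np.cos(th),np.sin(th);tot=0
        for f,u,v,m in T:
            P=np.array([(pix(f,(x+c*b[0]-s*b[1],y+s*b[0]+c*b[1],9+b[2]))-[u,v]+0.5)*S-0.5 for b in B])
            g=np.zeros(m.shape,np.uint8);cv2.fillConvexPoly(g,cv2.convexHull(np.round(P).astype(np.int32)),1)
            g=g>0;tot+=(g&m).sum()/max(1,(g|m).sum())
        return -tot/len(T)
    from scipy.optimize import minimize
    best=min((minimize(cost,[x0,y0,t],method="Nelder-Mead",options=dict(initial_simplex=[[x0,y0,t],[x0+6,y0,t],[x0,y0+6,t],[x0,y0,t+.3]])) for t in np.radians([0,30,60,90,120,150])),key=lambda r:r.fun)
    return np.round([*best.x[:2],np.degrees(best.x[2])%180,-best.fun],2)
E
python3 - <<'E'
from fit import *
f={n:viewer.grab_frame(n) for n in("side","top")}
rd=lambda n:cv2.imread(f"pics/{n}.png")[:,:,::-1].copy()
for c in((456,30),(454,-108)):
    s=(f["side"],rd("side0"));t=(f["top"],rd("top0"))
    print(bfit([s,t],*c),bfit([s],*c),bfit([t],*c), "now",bfit([(f["side"],f["side"]["pixels"])],*c))
E
```

```text
[460.37  28.9   63.86   0.63] [459.5   29.45  43.62   0.69] [459.83  28.83  59.63   0.61] now [458.64  29.76  40.99   0.65]
[ 456.66 -110.    115.74    0.61] [ 457.81 -113.43  119.85    0.64] [ 456.11 -108.79  101.27    0.61] now [ 456.71 -111.52  120.31    0.62]
```

Request:
apply_moves(
  delta_pos=[
    [-0.092,0.015,-0.1],
    [-0.092,0.015,-0.2],
    [-0.092,0.015,-0.3],
    [-0.092,0.015,-0.4],
    [-0.092,0.015,-0.5],
    [-0.092,0.015,-0.55],
    [-0.092,0.015,-0.6],
    [-0.092,0.015,-0.6],
    [-0.092,0.015,-0.6],
    [-0.092,0.015,-0.6],
  ],
  rot=[
    [0,0,0.08],
    [0,0,0.16],
    [0,0,0.24],
    [0,0,0.32],
    [0,0,0.4],
    [0,0,0.48],
    [0,0,0.56],
    [0,0,0.64],
    [0,0,0.698],
    [0,0,0.698],
  ],
  hand=[0.6,0.6,0.6,0.6,0.6,0.6,0.6,0.6,0.6,0.6],
)

```text
time_s: 12.07
ee_pos: [457.1, 29.9, 59.5]
ee_rot: [-180.0, 0.0, 60.1]
force: [-0.7, 0.1, 0.6]
gripper_width: 54.8
gripper_force: 0.0
```

Request:
apply_moves(
  delta_pos=[
    [0,0,-0.15],
    [0,0,-0.3],
    [0,0,-0.4],
    [0,0,-0.465],
    [0,0,-0.465],
    [0,0,-0.465],
    [0,0,-0.465],
    [0,0,-0.465],
    [0,0,-0.465],
    [0,0,-0.465],
  ],
  rot=[
    [0,0,0],
    [0,0,0],
    [0,0,0],
    [0,0,0],
    [0,0,0],
    [0,0,0],
    [0,0,0],
    [0,0,0],
    [0,0,0],
    [0,0,0],
  ],
  hand=[0.6,0.6,0.6,0.6,0.6,0.1,0.1,0.1,0.1,0.1],
  newtons=15,
)

```text
time_s: 12.9
ee_pos: [457.4, 30.0, 4.5]
ee_rot: [179.9, -0.0, 60.0]
force: [0.7, 0.5, -0.7]
gripper_width: 24.3
gripper_force: 0.0
```

Request:
apply_moves(
  delta_pos=[
    [0,0,0],
    [0,0,0],
    [0,0,0],
    [0,0,0],
  ],
  rot=[
    [0,0,0],
    [0,0,0],
    [0,0,0],
    [0,0,0],
  ],
  hand=[0.1,0.1,0.1,0.1],
)

```text
time_s: 13.23
ee_pos: [457.2, 30.0, 4.4]
ee_rot: [180.0, -0.0, 60.0]
force: [-0.6, -0.4, 5.5]
gripper_width: 19.5
gripper_force: 15.0
```

Request:
apply_moves(
  delta_pos=[
    [0,0,0.2],
    [0,0,0.5],
    [0,0,0.8],
    [0,0,1],
    [0,0,1],
  ],
  rot=[
    [0,0,0],
    [0,0,0],
    [0,0,0],
    [0,0,0],
    [0,0,0],
  ],
  hand=[0.1,0.1,0.1,0.1,0.1],
)

```text
time_s: 13.65
ee_pos: [460.4, 30.2, 128.6]
ee_rot: [179.5, -0.3, 60.0]
force: [0.2, 0.4, -0.9]
gripper_width: 19.6
gripper_force: 15.0
```

Request:
apply_moves(
  delta_pos=[
    [0.1,0.2,0],
    [0.22,0.43,0],
    [0.35,0.67,0],
    [0.475,0.917,0],
  ],
  rot=[
    [0,0,0],
    [0,0,0],
    [0,0,0],
    [0,0,0],
  ],
  hand=[0.1,0.1,0.1,0.1],
)

```text
time_s: 13.98
ee_pos: [513.8, 140.9, 123.0]
ee_rot: [-179.9, 0.1, 60.0]
force: [0.4, 1.2, 0.2]
gripper_width: 20.1
gripper_force: 15.0
```

Request:
apply_moves(
  delta_pos=[
    [0.12,0.24,0],
    [0.25,0.49,0],
    [0.38,0.73,0],
    [0.475,0.917,0],
    [0.475,0.917,0],
    [0.475,0.917,0],
  ],
  rot=[
    [0,0,0],
    [0,0,0],
    [0,0,0],
    [0,0,0],
    [0,0,0],
    [0,0,0],
  ],
  hand=[0.1,0.1,0.1,0.1,0.1,0.1],
)

```text
time_s: 14.48
ee_pos: [570.4, 250.7, 122.1]
ee_rot: [-179.9, 0.1, 60.1]
force: [0.6, -1.1, 0.1]
gripper_width: 19.8
gripper_force: 15.0
```

Request:
apply_moves(
  delta_pos=[
    [0,0,-0.2],
    [0,0,-0.4],
    [0,0,-0.58],
    [0,0,-0.66],
    [0,0,-0.66],
    [0,0,-0.66],
    [0,0,-0.66],
    [0,0,-0.66],
    [0,0,-0.66],
  ],
  rot=[
    [0,0,0],
    [0,0,0],
    [0,0,0],
    [0,0,0],
    [0,0,0],
    [0,0,0],
    [0,0,0],
    [0,0,0],
    [0,0,0],
  ],
  hand=[0.1,0.1,0.1,0.1,0.1,0.4,0.4,0.4,0.4],
)

```text
time_s: 15.23
ee_pos: [571.7, 250.3, 46.2]
ee_rot: [179.9, -0.1, 60.0]
force: [-0.0, -0.7, 0.9]
gripper_width: 36.5
gripper_force: 0.0
```

Request:
apply_moves(
  delta_pos=[
    [0,0,0.1],
    [0,0,0.3],
    [0,0,0.6],
    [0,0,0.66],
  ],
  rot=[
    [0,0,0],
    [0,0,0],
    [0,0,0],
    [0,0,0],
  ],
  hand=[0.4,0.4,0.4,0.4],
)

```text
time_s: 15.57
ee_pos: [574.1, 251.4, 130.3]
ee_rot: [179.6, -0.5, 60.0]
force: [0.3, 0.7, -0.1]
gripper_width: 36.2
gripper_force: 0.0
```

Request:
apply_moves(
  delta_pos=[
    [-0.12,-0.24,0],
    [-0.24,-0.48,0],
    [-0.36,-0.72,0],
    [-0.48,-1,0],
  ],
  rot=[
    [0,0,0.08],
    [0,0,0.16],
    [0,0,0.24],
    [0,0,0.3],
  ],
  hand=[0.6,0.6,0.6,0.6],
)

```text
time_s: 15.9
ee_pos: [512.8, 129.6, 124.6]
ee_rot: [179.9, -0.0, 86.2]
force: [-0.4, -0.9, -0.3]
gripper_width: 54.7
gripper_force: 0.0
```

Request:
apply_moves(
  delta_pos=[
    [-0.12,-0.24,0],
    [-0.24,-0.48,0],
    [-0.36,-0.72,0],
    [-0.48,-0.7,0],
  ],
  rot=[
    [0,0,0.08],
    [0,0,0.16],
    [0,0,0.24],
    [0,0,0.3],
  ],
  hand=[0.6,0.6,0.6,0.6],
)

```text
time_s: 16.23
ee_pos: [455.0, 42.3, 124.5]
ee_rot: [180.0, 0.1, 111.7]
force: [-0.9, 0.2, -0.1]
gripper_width: 54.7
gripper_force: 0.0
```

Run:
```python
from fit import *
f={n:viewer.grab_frame(n) for n in("side","top")}
for n in f:
  for r in spotter.landmark_of(f[n],"block0")[:4]: print(n,round(r["score"],2),np.round(r["position"],1),np.round(at(f[n],r["position"],9),1))
print(env.state()["ee_pos"],env.state()["ee_rot"],bfit([(f[n],f[n]["pixels"]) for n in f],455,-109))
a=f["side"]["pixels"][200:400,130:430];b=f["top"]["pixels"][120:320,150:450]
cv2.imwrite("pics/c3.png",cv2.resize(np.vstack([a,b])[:,:,::-1],None,fx=1.49,fy=1.49))
```

```text
side 0.54 [210.2 321.1] [568.  247.1   9. ]
side 0.52 [363.7 255.3] [ 445.8 -112.2    9. ]
top 0.65 [392.3 200.1] [ 570.6 -257.9    9. ]
top 0.4 [220.  197.6] [566.5 244.4   9. ]
[456.71979649  46.31830116 124.66541791] [1.79853116e+02 3.55848197e-02 1.11449044e+02] [ 456.95 -109.13  112.05    0.56]
```

View pics/c3.png

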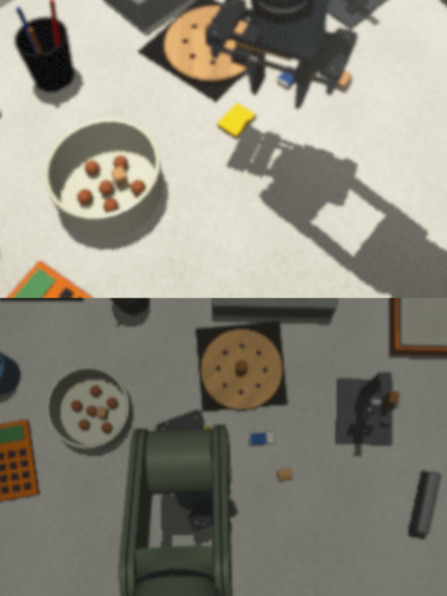

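Block A is in the pot (crop px 120,173) and block B hasn't moved, at (456,-109).

Request:
apply_moves(
  delta_pos=[
    [0,-0.25,0],
    [0,-0.5,0],
    [0,-0.75,0],
    [0,-1,0],
  ],
  rot=[
    [0,0,0],
    [0,0,0],
    [0,0,0],
    [0,0,0],
  ],
  hand=[0.6,0.6,0.6,0.6],
)

```text
time_s: 16.77
ee_pos: [457.5, -74.5, 124.2]
ee_rot: [179.9, 0.1, 111.6]
force: [1.1, 0.2, 1.0]
gripper_width: 54.4
gripper_force: 0.0
```

Request:
apply_moves(
  delta_pos=[
    [0,-0.2,0],
    [0,-0.295,0],
    [0,-0.295,-0.2],
    [0,-0.295,-0.4],
    [0,-0.295,-0.6],
    [0,-0.295,-0.8],
    [0,-0.295,-0.93],
    [0,-0.295,-1],
    [0,-0.295,-1],
    [0,-0.295,-1],
  ],
  rot=[
    [0,0,0],
    [0,0,0],
    [0,0,0],
    [0,0,0],
    [0,0,0],
    [0,0,0],
    [0,0,0],
    [0,0,0],
    [0,0,0],
    [0,0,0],
  ],
  hand=[0.6,0.6,0.6,0.6,0.6,0.6,0.6,0.6,0.6,0.1],
)

```text
time_s: 17.6
ee_pos: [456.6, -109.0, 4.1]
ee_rot: [180.0, 0.0, 111.6]
force: [0.3, 0.5, 0.2]
gripper_width: 50.7
gripper_force: 0.0
```

Request:
apply_moves(
  delta_pos=[
    [0,0,0],
    [0,0,0],
    [0,0,0],
    [0,0,0],
    [0,0,0],
    [0,0,0],
    [0,0,0],
    [0,0,0],
  ],
  rot=[
    [0,0,0],
    [0,0,0],
    [0,0,0],
    [0,0,0],
    [0,0,0],
    [0,0,0],
    [0,0,0],
    [0,0,0],
  ],
  hand=[0.1,0.1,0.1,0.1,0.1,0.1,0.1,0.1],
)

```text
time_s: 18.27
ee_pos: [456.1, -109.5, 4.5]
ee_rot: [179.9, 0.0, 111.6]
force: [-1.4, 0.2, 5.9]
gripper_width: 20.2
gripper_force: 15.0
```

Request:
apply_moves(
  delta_pos=[
    [0,0,0.2],
    [0,0,0.5],
    [0,0,0.8],
    [0,0,1],
    [0,0,1],
  ],
  rot=[
    [0,0,0],
    [0,0,0],
    [0,0,0],
    [0,0,0],
    [0,0,0],
  ],
  hand=[0.1,0.1,0.1,0.1,0.1],
)

```text
time_s: 18.68
ee_pos: [459.1, -110.3, 128.8]
ee_rot: [179.5, 0.4, 111.6]
force: [1.1, 0.2, 0.2]
gripper_width: 19.6
gripper_force: 15.0
```

Request:
apply_moves(
  delta_pos=[
    [0.05,0.15,0],
    [0.12,0.37,0],
    [0.18,0.59,0],
    [0.25,0.815,0],
  ],
  rot=[
    [0,0,0],
    [0,0,0],
    [0,0,0],
    [0,0,0],
  ],
  hand=[0.1,0.1,0.1,0.1],
)

```text
time_s: 19.02
ee_pos: [485.1, -10.7, 123.1]
ee_rot: [-179.9, -0.0, 111.5]
force: [0.2, 0.2, -0.7]
gripper_width: 19.8
gripper_force: 15.0
```

Request:
apply_moves(
  delta_pos=[
    [0.08,0.27,0],
    [0.17,0.54,0],
    [0.25,0.815,0],
  ],
  rot=[
    [0,0,0],
    [0,0,0],
    [0,0,0],
  ],
  hand=[0.1,0.1,0.1],
)

```text
time_s: 19.27
ee_pos: [515.5, 87.6, 122.9]
ee_rot: [-179.9, -0.0, 111.6]
force: [0.7, -0.2, 0.5]
gripper_width: 19.7
gripper_force: 15.0
```

Request:
apply_moves(
  delta_pos=[
    [0.08,0.27,0],
    [0.17,0.54,0],
    [0.25,0.815,0],
  ],
  rot=[
    [0,0,0],
    [0,0,0],
    [0,0,0],
  ],
  hand=[0.1,0.1,0.1],
)

```text
time_s: 19.52
ee_pos: [545.5, 185.5, 122.7]
ee_rot: [-179.9, 0.0, 111.6]
force: [0.9, -0.3, 0.0]
gripper_width: 19.7
gripper_force: 15.0
```

Request:
apply_moves(
  delta_pos=[
    [0.08,0.27,0],
    [0.17,0.54,0],
    [0.23,0.73,0],
    [0.25,0.815,0],
    [0.25,0.815,0],
    [0.25,0.815,0],
  ],
  rot=[
    [0,0,0],
    [0,0,0],
    [0,0,0],
    [0,0,0],
    [0,0,0],
    [0,0,0],
  ],
  hand=[0.1,0.1,0.1,0.1,0.1,0.1],
)

```text
time_s: 20.02
ee_pos: [574.9, 281.0, 122.9]
ee_rot: [-179.8, 0.1, 111.6]
force: [0.3, -0.6, -1.3]
gripper_width: 19.7
gripper_force: 15.0
```

Request:
apply_moves(
  delta_pos=[
    [0,0,-0.2],
    [0,0,-0.4],
    [0,0,-0.58],
    [0,0,-0.66],
    [0,0,-0.66],
    [0,0,-0.66],
    [0,0,-0.66],
    [0,0,-0.66],
    [0,0,-0.66],
  ],
  rot=[
    [0,0,0],
    [0,0,0],
    [0,0,0],
    [0,0,0],
    [0,0,0],
    [0,0,0],
    [0,0,0],
    [0,0,0],
    [0,0,0],
  ],
  hand=[0.1,0.1,0.1,0.1,0.1,0.4,0.4,0.4,0.4],
)

```text
time_s: 20.77
ee_pos: [576.5, 282.1, 46.2]
ee_rot: [179.8, -0.0, 111.6]
force: [0.1, 0.2, 0.2]
gripper_width: 36.4
gripper_force: 0.0
```

Request:
apply_moves(
  delta_pos=[
    [0,0,0.1],
    [0,0,0.3],
    [0,0,0.6],
    [0,0,0.9],
    [0,0,1],
  ],
  rot=[
    [0,0,0],
    [0,0,0],
    [0,0,0],
    [0,0,0],
    [0,0,0],
  ],
  hand=[0.4,0.4,0.4,0.6,0.6],
)

```text
time_s: 21.18
ee_pos: [578.3, 283.2, 172.3]
ee_rot: [179.4, -0.0, 111.6]
force: [2.2, 0.8, 0.9]
gripper_width: 47.3
gripper_force: 0.0
```

Request:
apply_moves(
  delta_pos=[
    [-0.3,-0.1,0.15],
    [-0.55,-0.2,0.3],
    [-0.8,-0.3,0.5],
    [-1,-0.4,0.65],
    [-1,-0.5,0.8],
    [-1,-0.6,0.8],
    [-1,-0.7,0.8],
    [-1,-0.8,0.8],
    [-1,-0.9,0.8],
    [-1,-1,0.8],
  ],
  rot=[
    [0,0,-0.08],
    [0,0,-0.16],
    [0,0,-0.24],
    [0,0,-0.32],
    [0,0,-0.4],
    [0,0,-0.48],
    [0,0,-0.56],
    [0,0,-0.64],
    [0,0,-0.72],
    [0,0,-0.8],
  ],
  hand=[0.6,0.6,0.6,0.6,0.6,0.6,0.6,0.6,0.6,0.6],
)

```text
time_s: 22.02
ee_pos: [455.6, 161.4, 262.3]
ee_rot: [179.9, -0.1, 42.5]
force: [0.8, 0.1, -1.3]
gripper_width: 55.1
gripper_force: 0.0
```

Request:
apply_moves(
  delta_pos=[
    [0,-0.15,0.05],
    [0,-0.3,0.1],
    [0,-0.45,0.2],
    [0,-0.6,0.2],
    [0,-0.75,0.2],
    [0,-0.9,0.2],
    [0,-1,0.2],
  ],
  rot=[
    [0,0,-0.08],
    [0,0,-0.16],
    [0,0,-0.24],
    [0,0,-0.32],
    [0,0,-0.4],
    [0,0,-0.48],
    [0,0,-0.498],
  ],
  hand=[0.6,0.6,0.6,0.6,0.6,0.6,0.6],
)

```text
time_s: 22.6
ee_pos: [455.5, 40.5, 286.3]
ee_rot: [180.0, -0.1, -0.3]
force: [-0.2, 0.3, -0.2]
gripper_width: 54.2
gripper_force: 0.0
```

Run:
```python
from h import *
f={n:viewer.grab_frame(n) for n in("side","top")}
print(env.state()["time_s"],env.state()["ee_pos"],env.state()["ee_rot"])
for q in("handle","stirrer","hook_seat","hook_tip","stir_tip"):
  a=[spotter.landmark_of(f[n],q)[:1] for n in f]
  print(q,[np.round(r[0]["position"],1) for r in a if r],np.round(tri([f[n] for n in f],[r[0]["position"] for r in a]),1) if all(a) else 0)
a=f["side"]["pixels"][200:400,130:430];b=f["top"]["pixels"][120:320,150:450]
cv2.imwrite("pics/c4.png",cv2.resize(np.vstack([a,b])[:,:,::-1],None,fx=1.49,fy=1.49))
# handle brown blob
for n,(x0,y0,x1,y1) in dict(side=(340,100,400,160),top=(395,160,430,215)).items():
    w=cv2.cvtColor(f[n]["pixels"],cv2.COLOR_RGB2HSV)[y0:y1,x0:x1]; m=((w[...,1]>100)&((w[...,0]<18)|(w[...,0]>175))).astype(np.uint8)
    k,l,s,c=cv2.connectedComponentsWithStats(m)
    print(n,[(s[i].tolist(),np.round(c[i]+[x0,y0],1)) for i in range(1,k) if s[i][4]>8])
    # predicted pixels for handle top/bottom at nominal
    for z in(200,260): print(z,np.round(pix(f[n],(571,-262,z)),1))
```

```text
22.7 [455.61254425  40.67278958 286.08914254] [ 1.79979793e+02 -1.09683953e-01 -9.85469890e-02]
handle [array([370.8, 128.2]), array([412.1, 188.6])] [ 571.3 -264.3  231.1]
stirrer [array([367.2, 141.9]), array([408.9, 187.5])] [ 580.7 -267.8  183.4]
hook_seat [array([373.7, 142.3]), array([406.9, 189.3])] [ 568.7 -264.8  191.9]
hook_tip [array([386.3, 141.3]), array([410.4, 205.8])] [ 528.9 -265.3  216.2]
stir_tip [array([373.9, 126.5]), array([393.7, 200.2])] [ 532.2 -212.2  285.6]
side [([45, 0, 15, 5, 45], array([392.6, 101.4])), ([29, 15, 27, 21, 278], array([381.8, 125.4]))]
200 [369.6 139.3]
260 [372.  118.6]
top [([15, 23, 7, 9, 52], array([412.9, 186.6]))]
200 [408.  190.2]
260 [413.6 186.4]
```

View pics/c4.png

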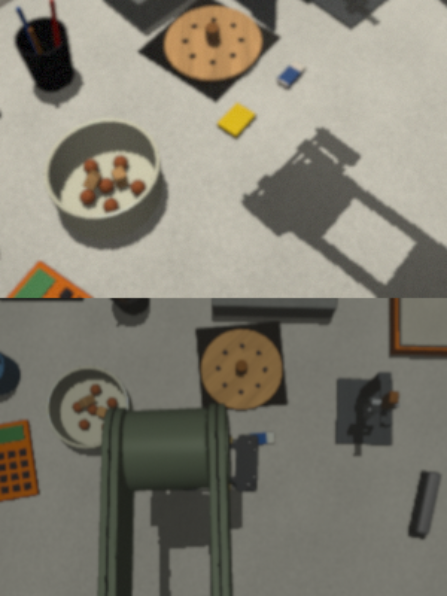

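Both blocks are in the pot (crop px 92,182 and 120,173), and no others are left on the desk. Going to the rod handle at about (571,-262).

Request:
apply_moves(
  delta_pos=[
    [0.08,-0.21,0],
    [0.16,-0.42,0],
    [0.24,-0.63,0],
    [0.32,-0.841,0],
  ],
  rot=[
    [0,0,0],
    [0,0,0],
    [0,0,0],
    [0,0,0],
  ],
  hand=[0.6,0.6,0.6,0.6],
)

```text
time_s: 23.53
ee_pos: [494.5, -59.9, 284.8]
ee_rot: [-180.0, -0.0, 0.1]
force: [0.8, 1.2, 0.9]
gripper_width: 55.1
gripper_force: 0.0
```

Request:
apply_moves(
  delta_pos=[
    [0.08,-0.21,0],
    [0.16,-0.42,0],
    [0.24,-0.63,0],
    [0.32,-0.841,0],
  ],
  rot=[
    [0,0,0],
    [0,0,0],
    [0,0,0],
    [0,0,0],
  ],
  hand=[0.6,0.6,0.6,0.6],
)

```text
time_s: 23.87
ee_pos: [532.9, -161.1, 284.6]
ee_rot: [-180.0, 0.0, 0.0]
force: [0.7, 0.3, -0.9]
gripper_width: 55.0
gripper_force: 0.0
```

Request:
apply_moves(
  delta_pos=[
    [0.08,-0.21,0],
    [0.16,-0.42,0],
    [0.24,-0.63,0],
    [0.32,-0.841,0],
    [0.32,-0.841,0],
    [0.32,-0.841,0],
  ],
  rot=[
    [0,0,0],
    [0,0,0],
    [0,0,0],
    [0,0,0],
    [0,0,0],
    [0,0,0],
  ],
  hand=[0.6,0.6,0.6,0.6,0.6,0.6],
)

```text
time_s: 24.37
ee_pos: [571.1, -261.7, 283.8]
ee_rot: [-179.9, 0.1, -0.1]
force: [0.1, -0.0, -1.0]
gripper_width: 54.7
gripper_force: 0.0
```

Run:
```python
from h import *
f={n:viewer.grab_frame(n) for n in("side","top")}
print(env.state()["ee_pos"],env.state()["ee_rot"])
a=f["side"]["pixels"][40:220,300:470];b=f["top"]["pixels"][130:310,340:510]
cv2.imwrite("pics/c5.png",cv2.resize(np.hstack([a,b])[:,:,::-1],None,fx=2.3,fy=2.3,interpolation=cv2.INTER_CUBIC))
```

```text
[ 570.70976894 -260.09811549  284.5329194 ] [-1.79951248e+02  4.49876195e-02  3.91072696e-02]
```

View pics/c5.png

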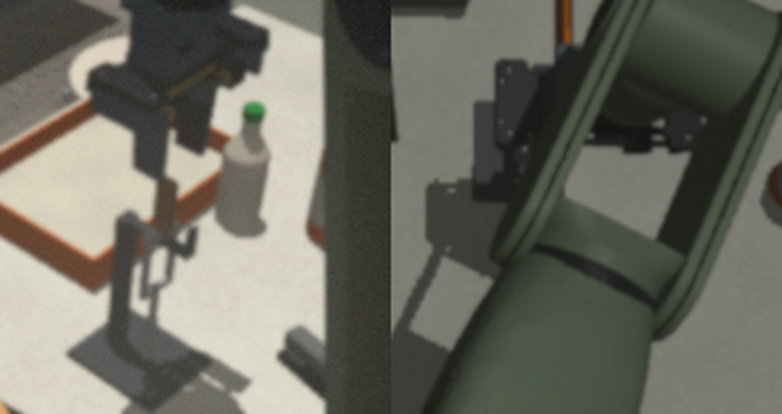

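The handle (crop px 167,180) is between the finger tips (150,178) and (195,150). Descending and gripping.

Request:
apply_moves(
  delta_pos=[
    [0,0,-0.12],
    [0,0,-0.24],
    [0,0,-0.36],
    [0,0,-0.48],
    [0,0,-0.56],
    [0,0,-0.56],
    [0,0,-0.56],
    [0,0,-0.56],
    [0,0,-0.56],
    [0,0,-0.56],
  ],
  rot=[
    [0,0,0],
    [0,0,0],
    [0,0,0],
    [0,0,0],
    [0,0,0],
    [0,0,0],
    [0,0,0],
    [0,0,0],
    [0,0,0],
    [0,0,0],
  ],
  hand=[0.6,0.6,0.6,0.6,0.6,0.6,0.1,0.1,0.1,0.1],
  newtons=50,
)

```text
time_s: 25.3
ee_pos: [571.4, -261.0, 218.6]
ee_rot: [180.0, -0.1, 0.0]
force: [-0.4, -0.3, 0.1]
gripper_width: 31.0
gripper_force: 0.0
```

Request:
apply_moves(
  delta_pos=[
    [0,0,0],
    [0,0,0],
    [0,0,0],
    [0,0,0],
    [0,0,0],
    [0,0,0],
  ],
  rot=[
    [0,0,0],
    [0,0,0],
    [0,0,0],
    [0,0,0],
    [0,0,0],
    [0,0,0],
  ],
  hand=[0.1,0.1,0.1,0.1,0.1,0.1],
)

```text
time_s: 25.8
ee_pos: [571.2, -261.2, 218.1]
ee_rot: [179.9, -0.1, 0.0]
force: [-0.0, -0.4, 3.2]
gripper_width: 16.0
gripper_force: 50.0
```

Request:
apply_moves(
  delta_pos=[
    [0,0,0.04],
    [0,0,0.1],
    [0,0,0.17],
    [0,0,0.25],
    [0,0,0.32],
    [0,0,0.375],
    [0,0,0.375],
    [0,0,0.375],
  ],
  rot=[
    [0,0,0],
    [0,0,0],
    [0,0,0],
    [0,0,0],
    [0,0,0],
    [0,0,0],
    [0,0,0],
    [0,0,0],
  ],
  hand=[0.1,0.1,0.1,0.1,0.1,0.1,0.1,0.1],
)

```text
time_s: 26.47
ee_pos: [571.1, -260.9, 263.1]
ee_rot: [180.0, -0.0, 0.0]
force: [-0.2, 0.5, -2.7]
gripper_width: 15.6
gripper_force: 50.0
```

Run:
```python
from h import *
f={n:viewer.grab_frame(n) for n in("side",)}
print(env.state()["ee_pos"],env.state()["force"])
a=f["side"]["pixels"][60:220,310:410]
cv2.imwrite("pics/c6.png",cv2.resize(a[:,:,::-1],None,fx=3.7,fy=3.7,interpolation=cv2.INTER_CUBIC))
```

```text
[ 570.81209061 -260.80784141  262.49949913] [ 0.45716142 -0.19489088 -3.20477379]
```

View pics/c6.png

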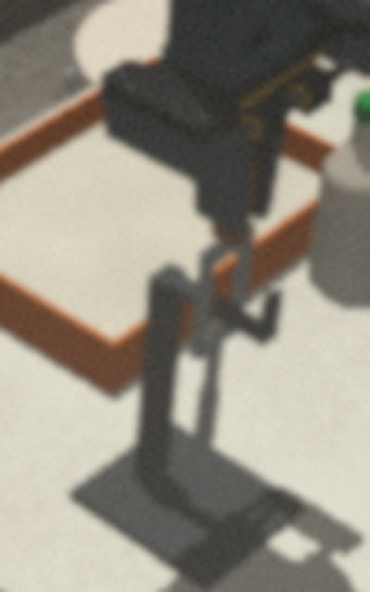

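Request:
apply_moves(
  delta_pos=[
    [-0.05,0,0],
    [-0.12,0,0],
    [-0.2,0,0],
    [-0.3,0,0],
    [-0.4,0,0],
    [-0.5,0,0],
    [-0.58,0,0],
    [-0.625,0,0],
    [-0.625,0,0],
  ],
  rot=[
    [0,0,0],
    [0,0,0],
    [0,0,0],
    [0,0,0],
    [0,0,0],
    [0,0,0],
    [0,0,0],
    [0,0,0],
    [0,0,0],
  ],
  hand=[0.1,0.1,0.1,0.1,0.1,0.1,0.1,0.1,0.1],
)

```text
time_s: 27.27
ee_pos: [494.5, -260.9, 262.9]
ee_rot: [180.0, 0.0, -0.0]
force: [0.4, -0.5, -2.6]
gripper_width: 15.5
gripper_force: 50.0
```

Request:
apply_moves(
  delta_pos=[
    [0,0,0.1],
    [0,0.05,0.25],
    [0,0.15,0.4],
    [0,0.3,0.42],
    [0,0.5,0.42],
    [0,0.7,0.42],
    [0,0.877,0.42],
  ],
  rot=[
    [0,0,0],
    [0,0,0],
    [0,0,0],
    [0,0,0],
    [0,0,0],
    [0,0,0],
    [0,0,0],
  ],
  hand=[0.1,0.1,0.1,0.1,0.1,0.1,0.1],
)

```text
time_s: 27.85
ee_pos: [496.3, -154.4, 313.1]
ee_rot: [-180.0, -0.0, 0.0]
force: [-0.1, 0.6, -2.5]
gripper_width: 15.8
gripper_force: 50.0
```

Request:
apply_moves(
  delta_pos=[
    [0.04,0.22,0],
    [0.08,0.44,0],
    [0.12,0.66,0],
    [0.16,0.877,0],
  ],
  rot=[
    [0,0,0],
    [0,0,0],
    [0,0,0],
    [0,0,0],
  ],
  hand=[0.1,0.1,0.1,0.1],
)

```text
time_s: 28.18
ee_pos: [515.6, -49.0, 313.1]
ee_rot: [-180.0, -0.0, 0.0]
force: [-0.2, -0.7, -1.6]
gripper_width: 15.7
gripper_force: 50.0
```

Request:
apply_moves(
  delta_pos=[
    [0.04,0.22,0],
    [0.08,0.44,0],
    [0.12,0.66,0],
    [0.16,0.877,0],
  ],
  rot=[
    [0,0,0],
    [0,0,0],
    [0,0,0],
    [0,0,0],
  ],
  hand=[0.1,0.1,0.1,0.1],
)

```text
time_s: 28.52
ee_pos: [534.8, 56.5, 313.0]
ee_rot: [-180.0, -0.0, 0.0]
force: [1.0, -1.2, -1.7]
gripper_width: 16.0
gripper_force: 50.0
```

Request:
apply_moves(
  delta_pos=[
    [0.04,0.22,0],
    [0.08,0.44,0],
    [0.12,0.66,0],
    [0.16,0.877,0],
  ],
  rot=[
    [0,0,0],
    [0,0,0],
    [0,0,0],
    [0,0,0],
  ],
  hand=[0.1,0.1,0.1,0.1],
)

```text
time_s: 28.85
ee_pos: [554.0, 161.8, 312.9]
ee_rot: [-180.0, -0.0, 0.0]
force: [0.5, -0.1, -1.9]
gripper_width: 15.7
gripper_force: 50.0
```

Request:
apply_moves(
  delta_pos=[
    [0.04,0.2,0],
    [0.08,0.4,0],
    [0.12,0.6,0],
    [0.15,0.78,0],
    [0.15,0.877,0],
    [0.15,0.877,0],
    [0.15,0.877,0],
  ],
  rot=[
    [0,0,0],
    [0,0,0],
    [0,0,0],
    [0,0,0],
    [0,0,0],
    [0,0,0],
    [0,0,0],
  ],
  hand=[0.1,0.1,0.1,0.1,0.1,0.1,0.1],
)

```text
time_s: 29.43
ee_pos: [571.4, 265.1, 312.6]
ee_rot: [179.9, 0.0, 0.1]
force: [-0.6, -0.0, -2.2]
gripper_width: 15.6
gripper_force: 50.0
```

Run:
```python
from h import *
f={n:viewer.grab_frame(n) for n in("side","top")}
p=env.state()["ee_pos"];print(p,env.state()["force"],env.state()["time_s"])
S=f["side"]
for q in("stir_tip","stirrer"):
    print(q,[(round(r["score"],2),np.round(r["position"],1)) for r in spotter.landmark_of(S,q)[:2]])
print("pred tip",pix(S,(p[0],p[1],p[2]-193)),"origin",pix(S,(p[0],p[1],p[2]-28)))
a=S["pixels"][160:400,100:320];b=f["top"]["pixels"][120:240,150:260]
b=cv2.resize(b,None,fx=2,fy=2)
cv2.imwrite("pics/c7.png",cv2.resize(np.hstack([a,b])[:,:,::-1],None,fx=1.8,fy=1.8,interpolation=cv2.INTER_CUBIC))
```

```text
[571.46891323 264.10142552 313.11093556] [ 0.52152234 -0.51385175 -2.25157518] 29.5333
stir_tip [(0.7, array([195. , 295.9])), (0.56, array([176.9, 240.6]))]
stirrer [(0.79, array([173.7, 239.1])), (0.71, array([208. , 309.7]))]
pred tip [193.67677906 295.87776583] origin [177.02830819 241.3784145 ]
```

View pics/c7.png

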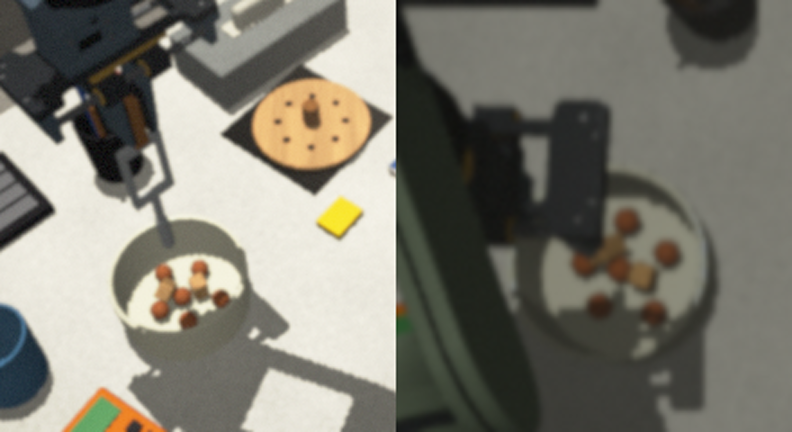

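The rod hangs straight, with its tip at the predicted pixel (195,296). Entering through the gap near side px (213,204 in top).

Run:
```python
from h import *
f=viewer.grab_frame("top")
for c in((624,304),(620,270),(600,307),(655,314),(640,277),(608,250),(583,264),(627,222),(667,255)):
    print(c,np.round(at(f,((c[0]-396)/3.6+150,c[1]/3.6+120),17)[:2]-[571.8,265.5],1))
# rows for one full turn from angle 180, r=25
a=np.radians(180+np.arange(1,31)*12); print(np.round(np.c_[25*(np.cos(a)+1)/120,25*np.sin(a)/120],3).tolist())
```

```text
(624, 304) [-26.7  -4.6]
(620, 270) [ 0.8 -0. ]
(600, 307) [-29.5  14.5]
(655, 314) [-34.2 -29.9]
(640, 277) [ -4.5 -16.4]
(608, 250) [16.8 10.5]
(583, 264) [ 5. 30.]
(627, 222) [40.  -3.7]
(667, 255) [ 13.8 -37.3]
[[0.005, -0.043], [0.018, -0.085], [0.04, -0.122], [0.069, -0.155], [0.104, -0.18], [0.144, -0.198], [0.187, -0.207], [0.23, -0.207], [0.273, -0.198], [0.312, -0.18], [0.348, -0.155], [0.377, -0.122], [0.399, -0.085], [0.412, -0.043], [0.417, -0.0], [0.412, 0.043], [0.399, 0.085], [0.377, 0.122], [0.348, 0.155], [0.312, 0.18], [0.273, 0.198], [0.23, 0.207], [0.187, 0.207], [0.144, 0.198], [0.104, 0.18], [0.069, 0.155], [0.04, 0.122], [0.018, 0.085], [0.005, 0.043], [0.0, 0.0]]
```

Request:
apply_moves(
  delta_pos=[
    [-0.1,-0.02,0],
    [-0.22,-0.048,0],
    [-0.22,-0.048,-0.2],
    [-0.22,-0.048,-0.4],
    [-0.22,-0.048,-0.55],
    [-0.22,-0.048,-0.65],
    [-0.22,-0.048,-0.75],
    [-0.22,-0.048,-0.83],
    [-0.22,-0.048,-0.896],
    [-0.22,-0.048,-0.896],
  ],
  rot=[
    [0,0,0],
    [0,0,0],
    [0,0,0],
    [0,0,0],
    [0,0,0],
    [0,0,0],
    [0,0,0],
    [0,0,0],
    [0,0,0],
    [0,0,0],
  ],
  hand=[0.1,0.1,0.1,0.1,0.1,0.1,0.1,0.1,0.1,0.1],
)

```text
time_s: 30.52
ee_pos: [544.4, 258.8, 203.9]
ee_rot: [179.9, 0.2, -0.0]
force: [0.2, -0.2, -2.8]
gripper_width: 15.7
gripper_force: 50.0
```

Request:
apply_moves(
  delta_pos=[
    [0.035,-0.035,0],
    [0.057,-0.072,0],
    [0.086,-0.105,0],
    [0.121,-0.13,0],
    [0.161,-0.148,0],
    [0.204,-0.157,0],
    [0.247,-0.157,0],
    [0.29,-0.148,0],
    [0.329,-0.13,0],
  ],
  rot=[
    [0,0,0],
    [0,0,0],
    [0,0,0],
    [0,0,0],
    [0,0,0],
    [0,0,0],
    [0,0,0],
    [0,0,0],
    [0,0,0],
  ],
  hand=[0.1,0.1,0.1,0.1,0.1,0.1,0.1,0.1,0.1],
)

```text
time_s: 31.27
ee_pos: [583.7, 245.3, 205.5]
ee_rot: [-179.8, 0.2, -0.0]
force: [-4.8, 3.4, 1.5]
gripper_width: 15.6
gripper_force: 50.0
```

Request:
apply_moves(
  delta_pos=[
    [0.036,0.025,0],
    [0.065,0.058,0],
    [0.087,0.095,0],
    [0.1,0.137,0],
    [0.105,0.18,0],
    [0.1,0.223,0],
    [0.087,0.265,0],
    [0.065,0.302,0],
    [0.036,0.335,0],
    [0,0.36,0],
  ],
  rot=[
    [0,0,0],
    [0,0,0],
    [0,0,0],
    [0,0,0],
    [0,0,0],
    [0,0,0],
    [0,0,0],
    [0,0,0],
    [0,0,0],
    [0,0,0],
  ],
  hand=[0.1,0.1,0.1,0.1,0.1,0.1,0.1,0.1,0.1,0.1],
)

```text
time_s: 32.1
ee_pos: [584.3, 287.6, 205.4]
ee_rot: [180.0, -0.0, 0.0]
force: [-0.2, 0.3, -1.9]
gripper_width: 15.3
gripper_force: 50.0
```

Request:
apply_moves(
  delta_pos=[
    [-0.039,0.018,0],
    [-0.082,0.027,0],
    [-0.125,0.027,0],
    [-0.168,0.018,0],
    [-0.208,0,0],
    [-0.243,-0.025,0],
    [-0.272,-0.058,0],
    [-0.294,-0.095,0],
    [-0.307,-0.137,0],
    [-0.312,-0.18,0],
  ],
  rot=[
    [0,0,0],
    [0,0,0],
    [0,0,0],
    [0,0,0],
    [0,0,0],
    [0,0,0],
    [0,0,0],
    [0,0,0],
    [0,0,0],
    [0,0,0],
  ],
  hand=[0.1,0.1,0.1,0.1,0.1,0.1,0.1,0.1,0.1,0.1],
)

```text
time_s: 32.93
ee_pos: [547.0, 264.9, 205.5]
ee_rot: [180.0, -0.0, 0.0]
force: [0.5, 0.1, -2.4]
gripper_width: 15.7
gripper_force: 50.0
```

Run:
```python
from h import *
S=viewer.grab_frame("side");p=env.state()["ee_pos"];print(p,env.state()["force"])
print([(round(r["score"],2),np.round(r["position"],1)) for r in spotter.landmark_of(S,"stir_tip")[:2]],pix(S,(p[0],p[1],p[2]-193)))
save(S,"c8",(120,170,320,390),2.7)
```

```text
[547.04296707 263.80295426 205.56076447] [ 0.08984887 -1.0206029  -1.8938237 ]
[(0.57, array([210.1, 332.4]))] [209.97000711 331.56834038]
```

View pics/c8.png

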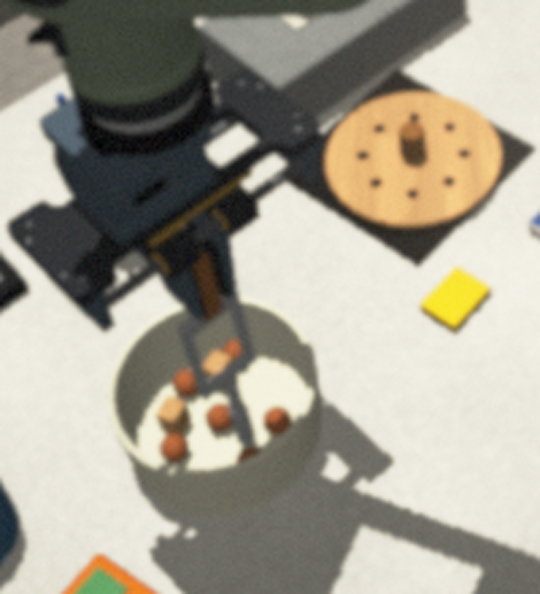

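The rod is upright with its tip near the floor (px 210,332). The contents are being stirred and all are inside. Three more turns to go.

Request:
apply_moves(
  delta_pos=[
    [0.005,-0.043,0],
    [0.018,-0.085,0],
    [0.04,-0.122,0],
    [0.069,-0.155,0],
    [0.104,-0.18,0],
    [0.144,-0.198,0],
    [0.187,-0.207,0],
    [0.23,-0.207,0],
    [0.273,-0.198,0],
    [0.312,-0.18,0],
  ],
  rot=[
    [0,0,0],
    [0,0,0],
    [0,0,0],
    [0,0,0],
    [0,0,0],
    [0,0,0],
    [0,0,0],
    [0,0,0],
    [0,0,0],
    [0,0,0],
  ],
  hand=[0.1,0.1,0.1,0.1,0.1,0.1,0.1,0.1,0.1,0.1],
)

```text
time_s: 33.87
ee_pos: [585.3, 244.0, 205.4]
ee_rot: [180.0, -0.0, 0.0]
force: [-0.4, 0.1, -2.2]
gripper_width: 15.8
gripper_force: 50.0
```

Request:
apply_moves(
  delta_pos=[
    [0.036,0.025,0],
    [0.065,0.058,0],
    [0.087,0.095,0],
    [0.1,0.137,0],
    [0.105,0.18,0],
    [0.1,0.223,0],
    [0.087,0.265,0],
    [0.065,0.302,0],
    [0.036,0.335,0],
    [0,0.36,0],
  ],
  rot=[
    [0,0,0],
    [0,0,0],
    [0,0,0],
    [0,0,0],
    [0,0,0],
    [0,0,0],
    [0,0,0],
    [0,0,0],
    [0,0,0],
    [0,0,0],
  ],
  hand=[0.1,0.1,0.1,0.1,0.1,0.1,0.1,0.1,0.1,0.1],
)

```text
time_s: 34.7
ee_pos: [584.1, 287.7, 205.4]
ee_rot: [180.0, 0.0, 0.0]
force: [-1.0, -0.4, -1.7]
gripper_width: 15.7
gripper_force: 50.0
```

Request:
apply_moves(
  delta_pos=[
    [-0.039,0.018,0],
    [-0.082,0.027,0],
    [-0.125,0.027,0],
    [-0.168,0.018,0],
    [-0.208,0,0],
    [-0.243,-0.025,0],
    [-0.272,-0.058,0],
    [-0.294,-0.095,0],
    [-0.307,-0.137,0],
    [-0.312,-0.18,0],
  ],
  rot=[
    [0,0,0],
    [0,0,0],
    [0,0,0],
    [0,0,0],
    [0,0,0],
    [0,0,0],
    [0,0,0],
    [0,0,0],
    [0,0,0],
    [0,0,0],
  ],
  hand=[0.1,0.1,0.1,0.1,0.1,0.1,0.1,0.1,0.1,0.1],
)

```text
time_s: 35.53
ee_pos: [547.0, 264.9, 205.6]
ee_rot: [180.0, -0.0, 0.0]
force: [-0.3, 0.1, -2.5]
gripper_width: 16.1
gripper_force: 50.0
```

Request:
apply_moves(
  delta_pos=[
    [0.005,-0.043,0],
    [0.018,-0.085,0],
    [0.04,-0.122,0],
    [0.069,-0.155,0],
    [0.104,-0.18,0],
    [0.144,-0.198,0],
    [0.187,-0.207,0],
    [0.23,-0.207,0],
    [0.273,-0.198,0],
    [0.312,-0.18,0],
  ],
  rot=[
    [0,0,0],
    [0,0,0],
    [0,0,0],
    [0,0,0],
    [0,0,0],
    [0,0,0],
    [0,0,0],
    [0,0,0],
    [0,0,0],
    [0,0,0],
  ],
  hand=[0.1,0.1,0.1,0.1,0.1,0.1,0.1,0.1,0.1,0.1],
)

```text
time_s: 36.37
ee_pos: [585.3, 244.1, 205.3]
ee_rot: [180.0, -0.0, 0.0]
force: [-0.8, 0.8, -1.6]
gripper_width: 15.7
gripper_force: 50.0
```

Request:
apply_moves(
  delta_pos=[
    [0.036,0.025,0],
    [0.065,0.058,0],
    [0.087,0.095,0],
    [0.1,0.137,0],
    [0.105,0.18,0],
    [0.1,0.223,0],
    [0.087,0.265,0],
    [0.065,0.302,0],
    [0.036,0.335,0],
    [0,0.36,0],
  ],
  rot=[
    [0,0,0],
    [0,0,0],
    [0,0,0],
    [0,0,0],
    [0,0,0],
    [0,0,0],
    [0,0,0],
    [0,0,0],
    [0,0,0],
    [0,0,0],
  ],
  hand=[0.1,0.1,0.1,0.1,0.1,0.1,0.1,0.1,0.1,0.1],
)

```text
time_s: 37.2
ee_pos: [584.1, 287.7, 205.4]
ee_rot: [180.0, 0.0, 0.0]
force: [0.4, -0.1, -1.8]
gripper_width: 15.6
gripper_force: 50.0
```

Request:
apply_moves(
  delta_pos=[
    [-0.039,0.018,0],
    [-0.082,0.027,0],
    [-0.125,0.027,0],
    [-0.168,0.018,0],
    [-0.208,0,0],
    [-0.243,-0.025,0],
    [-0.272,-0.058,0],
    [-0.294,-0.095,0],
    [-0.307,-0.137,0],
    [-0.312,-0.18,0],
  ],
  rot=[
    [0,0,0],
    [0,0,0],
    [0,0,0],
    [0,0,0],
    [0,0,0],
    [0,0,0],
    [0,0,0],
    [0,0,0],
    [0,0,0],
    [0,0,0],
  ],
  hand=[0.1,0.1,0.1,0.1,0.1,0.1,0.1,0.1,0.1,0.1],
)

```text
time_s: 38.03
ee_pos: [547.0, 264.9, 205.5]
ee_rot: [180.0, -0.0, 0.0]
force: [0.7, 1.2, -1.1]
gripper_width: 15.4
gripper_force: 50.0
```

Request:
apply_moves(
  delta_pos=[
    [0.005,-0.043,0],
    [0.018,-0.085,0],
    [0.04,-0.122,0],
    [0.069,-0.155,0],
    [0.104,-0.18,0],
    [0.144,-0.198,0],
    [0.187,-0.207,0],
    [0.23,-0.207,0],
    [0.273,-0.198,0],
    [0.312,-0.18,0],
  ],
  rot=[
    [0,0,0],
    [0,0,0],
    [0,0,0],
    [0,0,0],
    [0,0,0],
    [0,0,0],
    [0,0,0],
    [0,0,0],
    [0,0,0],
    [0,0,0],
  ],
  hand=[0.1,0.1,0.1,0.1,0.1,0.1,0.1,0.1,0.1,0.1],
)

```text
time_s: 38.87
ee_pos: [585.4, 244.1, 205.4]
ee_rot: [180.0, -0.0, 0.0]
force: [-1.3, -0.5, -2.0]
gripper_width: 15.7
gripper_force: 50.0
```

Request:
apply_moves(
  delta_pos=[
    [0.036,0.025,0],
    [0.065,0.058,0],
    [0.087,0.095,0],
    [0.1,0.137,0],
    [0.105,0.18,0],
    [0.1,0.223,0],
    [0.087,0.265,0],
    [0.065,0.302,0],
    [0.036,0.335,0],
    [0,0.36,0],
  ],
  rot=[
    [0,0,0],
    [0,0,0],
    [0,0,0],
    [0,0,0],
    [0,0,0],
    [0,0,0],
    [0,0,0],
    [0,0,0],
    [0,0,0],
    [0,0,0],
  ],
  hand=[0.1,0.1,0.1,0.1,0.1,0.1,0.1,0.1,0.1,0.1],
)

```text
time_s: 39.7
ee_pos: [584.1, 287.7, 205.4]
ee_rot: [180.0, 0.0, 0.0]
force: [-0.1, 0.0, -2.7]
gripper_width: 15.8
gripper_force: 50.0
```

Request:
apply_moves(
  delta_pos=[
    [-0.039,0.018,0],
    [-0.082,0.027,0],
    [-0.125,0.027,0],
    [-0.168,0.018,0],
    [-0.208,0,0],
    [-0.243,-0.025,0],
    [-0.272,-0.058,0],
    [-0.294,-0.095,0],
    [-0.307,-0.137,0],
    [-0.312,-0.18,0],
  ],
  rot=[
    [0,0,0],
    [0,0,0],
    [0,0,0],
    [0,0,0],
    [0,0,0],
    [0,0,0],
    [0,0,0],
    [0,0,0],
    [0,0,0],
    [0,0,0],
  ],
  hand=[0.1,0.1,0.1,0.1,0.1,0.1,0.1,0.1,0.1,0.1],
)

```text
time_s: 40.53
ee_pos: [547.0, 264.9, 205.6]
ee_rot: [180.0, -0.0, 0.0]
force: [-0.0, -0.2, -1.9]
gripper_width: 15.7
gripper_force: 50.0
```

Run:
```python
from h import *
S=viewer.grab_frame("side");s=env.state();p=s["ee_pos"];print(s["time_s"],p,s["force"])
print([(round(r["score"],2),np.round(r["position"],1)) for r in spotter.landmark_of(S,"stir_tip")[:2]],pix(S,(p[0],p[1],p[2]-193)))
```

```text
40.5833 [547.01716534 263.84166173 205.57177289] [-0.04580244 -1.13282355 -2.1376646 ]
[(0.95, array([213.2, 332.1]))] [209.9623483  331.58550745]
```

Request:
apply_moves(
  delta_pos=[
    [0,0,0.1],
    [0,0,0.25],
    [0,0,0.45],
    [0,0,0.7],
    [0,0,0.85],
    [0,0,0.9],
    [0,0,0.9],
  ],
  rot=[
    [0,0,0],
    [0,0,0],
    [0,0,0],
    [0,0,0],
    [0,0,0],
    [0,0,0],
    [0,0,0],
  ],
  hand=[0.1,0.1,0.1,0.1,0.1,0.1,0.1],
)

```text
time_s: 41.22
ee_pos: [548.0, 265.9, 315.1]
ee_rot: [-179.9, -0.2, 0.0]
force: [-0.4, 0.6, -2.2]
gripper_width: 15.4
gripper_force: 50.0
```

Request:
apply_moves(
  delta_pos=[
    [-0.02,-0.1,0],
    [-0.04,-0.25,0],
    [-0.05,-0.45,0],
    [-0.07,-0.66,0],
    [-0.085,-0.877,0],
  ],
  rot=[
    [0,0,0],
    [0,0,0],
    [0,0,0],
    [0,0,0],
    [0,0,0],
  ],
  hand=[0.1,0.1,0.1,0.1,0.1],
)

```text
time_s: 41.63
ee_pos: [535.5, 158.4, 311.0]
ee_rot: [179.9, 0.3, 0.0]
force: [-0.3, -0.2, -1.3]
gripper_width: 15.9
gripper_force: 50.0
```

Request:
apply_moves(
  delta_pos=[
    [-0.02,-0.22,0],
    [-0.04,-0.44,0],
    [-0.06,-0.66,0],
    [-0.085,-0.877,0],
  ],
  rot=[
    [0,0,0],
    [0,0,0],
    [0,0,0],
    [0,0,0],
  ],
  hand=[0.1,0.1,0.1,0.1],
)

```text
time_s: 41.97
ee_pos: [525.1, 52.9, 311.2]
ee_rot: [179.9, 0.3, 0.0]
force: [0.5, 0.5, -2.3]
gripper_width: 15.8
gripper_force: 50.0
```

Request:
apply_moves(
  delta_pos=[
    [-0.02,-0.22,0],
    [-0.04,-0.44,0],
    [-0.06,-0.66,0],
    [-0.085,-0.877,0],
  ],
  rot=[
    [0,0,0],
    [0,0,0],
    [0,0,0],
    [0,0,0],
  ],
  hand=[0.1,0.1,0.1,0.1],
)

```text
time_s: 42.3
ee_pos: [514.7, -52.0, 311.2]
ee_rot: [180.0, 0.3, -0.0]
force: [0.5, 1.4, -3.0]
gripper_width: 15.5
gripper_force: 50.0
```

Request:
apply_moves(
  delta_pos=[
    [-0.02,-0.22,0],
    [-0.04,-0.44,0],
    [-0.06,-0.66,0],
    [-0.085,-0.877,0],
  ],
  rot=[
    [0,0,0],
    [0,0,0],
    [0,0,0],
    [0,0,0],
  ],
  hand=[0.1,0.1,0.1,0.1],
)

```text
time_s: 42.63
ee_pos: [504.5, -157.0, 311.2]
ee_rot: [-180.0, 0.2, -0.0]
force: [0.1, 0.3, -1.3]
gripper_width: 15.8
gripper_force: 50.0
```

Request:
apply_moves(
  delta_pos=[
    [-0.02,-0.22,0],
    [-0.04,-0.44,0],
    [-0.06,-0.66,-0.1],
    [-0.085,-0.8,-0.2],
    [-0.085,-0.877,-0.3],
    [-0.085,-0.877,-0.42],
    [-0.085,-0.877,-0.42],
    [-0.085,-0.877,-0.42],
  ],
  rot=[
    [0,0,0],
    [0,0,0],
    [0,0,0],
    [0,0,0],
    [0,0,0],
    [0,0,0],
    [0,0,0],
    [0,0,0],
  ],
  hand=[0.1,0.1,0.1,0.1,0.1,0.1,0.1,0.1],
)

```text
time_s: 43.3
ee_pos: [494.5, -260.4, 260.9]
ee_rot: [-179.9, 0.3, -0.0]
force: [0.0, 0.6, -0.8]
gripper_width: 15.6
gripper_force: 50.0
```

Run:
```python
from h import *
f={n:viewer.grab_frame(n) for n in("side","top")}
S=f["side"];s=env.state();p=s["ee_pos"];print(s["time_s"],p,s["force"])
for q,d in(("stir_tip",193),("stirrer",28)): print(q,[(round(r["score"],2),np.round(r["position"],1)) for r in spotter.landmark_of(S,q)[:2]],np.round(pix(S,(p[0],p[1],p[2]-d)),1))
a=S["pixels"][60:230,310:430];b=f["top"]["pixels"][150:320,150:350]
cv2.imwrite("pics/c9.png",cv2.resize(np.hstack([a,b])[:,:,::-1],None,fx=2.5,fy=2.5,interpolation=cv2.INTER_CUBIC))
```

```text
43.4 [ 495.94177453 -260.55156574  263.10419489] [-0.07120444 -0.31429994 -1.51831151]
stir_tip [(0.74, array([382.1, 140.9])), (0.71, array([387.7, 196.5]))] [388.1 194.3]
stirrer [(0.8, array([396.8, 145.5])), (0.43, array([275.5, 229.2]))] [396.9 142.1]
```

View pics/c9.png

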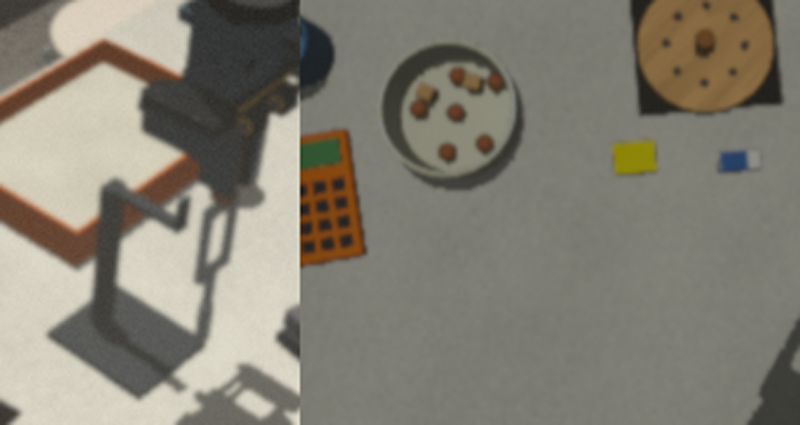

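Pot contents are complete (6 beads, 2 blocks, crop px 450,110). The rod is upright in front of the hook, maybe slipped a few mm down, so I'm raising 3 mm and going in.

Request:
apply_moves(
  delta_pos=[
    [0,0,0.025],
    [0.08,0,0.025],
    [0.16,0,0.025],
    [0.24,0,0.025],
    [0.32,0,0.025],
    [0.4,0,0.025],
    [0.48,0,0.025],
    [0.56,0,0.025],
    [0.625,0,0.025],
    [0.625,0,0.025],
  ],
  rot=[
    [0,0,0],
    [0,0,0],
    [0,0,0],
    [0,0,0],
    [0,0,0],
    [0,0,0],
    [0,0,0],
    [0,0,0],
    [0,0,0],
    [0,0,0],
  ],
  hand=[0.1,0.1,0.1,0.1,0.1,0.1,0.1,0.1,0.1,0.1],
)

```text
time_s: 44.33
ee_pos: [572.9, -260.6, 265.5]
ee_rot: [-180.0, -0.0, 0.1]
force: [1.0, -0.8, -1.9]
gripper_width: 15.6
gripper_force: 50.0
```

Request:
apply_moves(
  delta_pos=[
    [0,0,-0.06],
    [0,0,-0.12],
    [0,0,-0.18],
    [0,0,-0.23],
    [0,0,-0.27],
    [0,0,-0.3],
    [0,0,-0.3],
    [0,0,-0.3],
  ],
  rot=[
    [0,0,0],
    [0,0,0],
    [0,0,0],
    [0,0,0],
    [0,0,0],
    [0,0,0],
    [0,0,0],
    [0,0,0],
  ],
  hand=[0.1,0.1,0.1,0.1,0.1,0.1,0.1,0.1],
)

```text
time_s: 45.0
ee_pos: [571.1, -260.7, 230.0]
ee_rot: [180.0, 0.0, 0.0]
force: [0.7, 0.1, -1.8]
gripper_width: 16.0
gripper_force: 50.0
```

Run:
```python
from h import *
S=viewer.grab_frame("side");s=env.state();p=s["ee_pos"];print(s["time_s"],p,s["force"])
save(S,"c10",(310,60,410,220),3.7)
```

```text
45.05 [ 571.31898413 -260.77543745  230.35061943] [-0.3237012   0.48582127 -2.29666232]
```

View pics/c10.png

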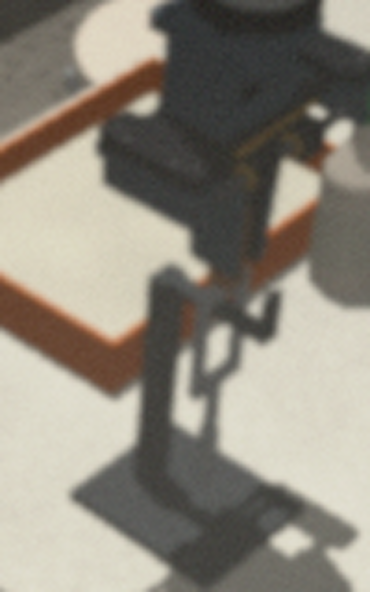

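The eye is round the strip, with the tip (crop px 270,310) in front of it. Lowering onto the trough.

Request:
apply_moves(
  delta_pos=[
    [0,0,-0.02],
    [0,0,-0.04],
    [0,0,-0.05],
    [0,0,-0.06],
    [0,0,-0.06],
  ],
  rot=[
    [0,0,0],
    [0,0,0],
    [0,0,0],
    [0,0,0],
    [0,0,0],
  ],
  hand=[0.1,0.1,0.1,0.1,0.1],
)

```text
time_s: 45.47
ee_pos: [571.1, -260.6, 222.5]
ee_rot: [-180.0, 0.0, 0.0]
force: [-0.3, 0.7, -1.6]
gripper_width: 15.8
gripper_force: 50.0
```

Request:
apply_moves(
  delta_pos=[
    [0,0,-0.01],
    [0,0,-0.02],
    [0,0,-0.03],
    [0,0,-0.036],
    [0,0,-0.036],
  ],
  rot=[
    [0,0,0],
    [0,0,0],
    [0,0,0],
    [0,0,0],
    [0,0,0],
  ],
  hand=[0.1,0.1,0.1,0.1,0.1],
)

```text
time_s: 45.88
ee_pos: [571.1, -260.6, 218.3]
ee_rot: [-180.0, 0.0, 0.0]
force: [-0.3, -0.7, -2.9]
gripper_width: 15.9
gripper_force: 50.0
```

Request:
apply_moves(
  delta_pos=[
    [0,0,-0.006],
    [0,0,-0.006],
    [0,0,-0.006],
  ],
  rot=[
    [0,0,0],
    [0,0,0],
    [0,0,0],
  ],
  hand=[0.1,0.1,0.1],
)

```text
time_s: 46.13
ee_pos: [571.2, -260.7, 218.1]
ee_rot: [180.0, -0.0, 0.0]
force: [-0.6, 0.6, -0.6]
gripper_width: 15.7
gripper_force: 50.0
```

Request:
apply_moves(
  delta_pos=[
    [0,0,0],
    [0,0,0],
    [0,0,0],
    [0,0,0],
    [0,0,0],
    [0,0,0],
  ],
  rot=[
    [0,0,0],
    [0,0,0],
    [0,0,0],
    [0,0,0],
    [0,0,0],
    [0,0,0],
  ],
  hand=[0.25,0.5,0.6,0.6,0.6,0.6],
)

```text
time_s: 46.63
ee_pos: [571.2, -260.7, 217.9]
ee_rot: [180.0, -0.0, 0.0]
force: [-1.1, 0.4, -0.8]
gripper_width: 52.8
gripper_force: 0.0
```

Request:
apply_moves(
  delta_pos=[
    [0,0,0.1],
    [0,0,0.25],
    [0,0,0.4],
    [0,0,0.55],
    [0,0,0.68],
    [0,0,0.68],
  ],
  rot=[
    [0,0,0],
    [0,0,0],
    [0,0,0],
    [0,0,0],
    [0,0,0],
    [0,0,0],
  ],
  hand=[0.6,0.6,0.6,0.6,0.6,0.6],
)

```text
time_s: 47.13
ee_pos: [572.5, -261.3, 303.2]
ee_rot: [179.8, -0.4, 0.0]
force: [-1.3, 0.3, 0.2]
gripper_width: 54.9
gripper_force: 0.0
```

Request:
apply_moves(
  delta_pos=[
    [0.07,0.2,0],
    [0.16,0.44,0],
    [0.26,0.72,0],
    [0.371,1,0],
  ],
  rot=[
    [0,0,0],
    [0,0,0],
    [0,0,0],
    [0,0,0],
  ],
  hand=[0.6,0.6,0.6,0.6],
)

```text
time_s: 47.47
ee_pos: [615.4, -139.7, 298.3]
ee_rot: [-180.0, 0.1, -0.1]
force: [0.3, -0.2, -0.2]
gripper_width: 54.6
gripper_force: 0.0
```

Request:
apply_moves(
  delta_pos=[
    [0.1,0.28,-0.1],
    [0.2,0.56,-0.2],
    [0.3,0.8,-0.4],
    [0.371,1,-0.6],
    [0.371,1,-0.8],
    [0.371,1,-1],
  ],
  rot=[
    [0,0,0],
    [0,0,0],
    [0,0,0],
    [0,0,0],
    [0,0,0],
    [0,0,0],
  ],
  hand=[0.6,0.6,0.6,0.6,0.6,0.6],
)

```text
time_s: 47.97
ee_pos: [660.0, -18.6, 176.9]
ee_rot: [-180.0, 0.1, 0.2]
force: [-0.0, -1.1, -0.5]
gripper_width: 54.7
gripper_force: 0.0
```

Request:
apply_moves(
  delta_pos=[
    [0,0,-0.15],
    [0,0,-0.3],
    [0,0,-0.4],
    [0,0,-0.5],
    [0,0,-0.5],
  ],
  rot=[
    [0,0,0],
    [0,0,0],
    [0,0,0],
    [0,0,0],
    [0,0,0],
  ],
  hand=[0.6,0.6,0.6,0.6,0.6],
)

```text
time_s: 48.38
ee_pos: [657.8, -20.5, 115.4]
ee_rot: [-180.0, 0.4, 0.0]
force: [-1.6, 0.3, -0.5]
gripper_width: 54.9
gripper_force: 0.0
```

Run:
```python
from h import *
S=viewer.grab_frame("side");s=env.state();p=s["ee_pos"];print(s["time_s"],p,s["ee_rot"],s["force"])
save(S,"c11",(140,60,440,380),1.8)
```

```text
48.4333 [658.70459432 -20.56117271 117.06736056] [-1.79993502e+02  2.66033723e-01  1.95667422e-02] [ 0.20857502 -0.21487111 -0.5144629 ]
```

View pics/c11.png

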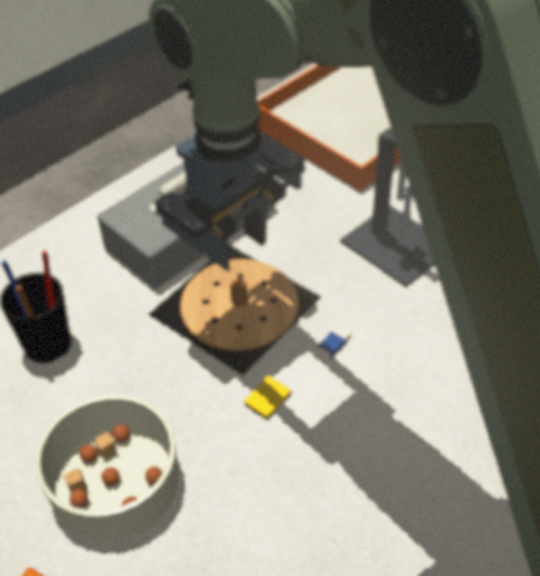

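The lid's knob (crop px 240,290) is under the gripper, and the eye is seen hanging on the stand. Gripping the lid.

Request:
apply_moves(
  delta_pos=[
    [0,0,-0.25],
    [0,0,-0.5],
    [0,0,-0.7],
    [0,0,-0.775],
    [0,0,-0.775],
    [0,0,-0.775],
    [0,0,-0.775],
    [0,0,-0.775],
    [0,0,-0.775],
    [0,0,-0.775],
  ],
  rot=[
    [0,0,0],
    [0,0,0],
    [0,0,0],
    [0,0,0],
    [0,0,0],
    [0,0,0],
    [0,0,0],
    [0,0,0],
    [0,0,0],
    [0,0,0],
  ],
  hand=[0.6,0.6,0.6,0.6,0.6,0.1,0.1,0.1,0.1,0.1],
  newtons=30,
)

```text
time_s: 49.27
ee_pos: [660.8, -20.6, 27.6]
ee_rot: [180.0, -0.1, 0.0]
force: [0.1, 1.3, 0.9]
gripper_width: 24.4
gripper_force: 0.6
```

Request:
apply_moves(
  delta_pos=[
    [0,0,0],
    [0,0,0],
    [0,0,0],
    [0,0,0],
  ],
  rot=[
    [0,0,0],
    [0,0,0],
    [0,0,0],
    [0,0,0],
  ],
  hand=[0.1,0.1,0.1,0.1],
)

```text
time_s: 49.6
ee_pos: [660.9, -20.6, 27.6]
ee_rot: [180.0, -0.1, 0.0]
force: [-0.8, 1.1, 5.2]
gripper_width: 23.4
gripper_force: 30.0
```

Request:
apply_moves(
  delta_pos=[
    [0,0,0.1],
    [0,0,0.3],
    [0,0,0.55],
    [0,0,0.8],
    [0,0,0.95],
    [0,0,1],
    [0,0,1],
  ],
  rot=[
    [0,0,0],
    [0,0,0],
    [0,0,0],
    [0,0,0],
    [0,0,0],
    [0,0,0],
    [0,0,0],
  ],
  hand=[0.1,0.1,0.1,0.1,0.1,0.1,0.1],
)

```text
time_s: 50.18
ee_pos: [661.0, -20.8, 148.3]
ee_rot: [180.0, -0.2, 0.0]
force: [-0.4, 0.3, -1.1]
gripper_width: 23.5
gripper_force: 30.0
```

Request:
apply_moves(
  delta_pos=[
    [-0.03,0.1,0],
    [-0.08,0.27,0],
    [-0.16,0.52,0],
    [-0.247,0.795,0],
  ],
  rot=[
    [0,0,0],
    [0,0,0],
    [0,0,0],
    [0,0,0],
  ],
  hand=[0.1,0.1,0.1,0.1],
)

```text
time_s: 50.52
ee_pos: [628.6, 75.4, 143.6]
ee_rot: [180.0, 0.3, -0.1]
force: [0.5, 0.9, -2.2]
gripper_width: 23.0
gripper_force: 30.0
```

Request:
apply_moves(
  delta_pos=[
    [-0.06,0.2,0],
    [-0.12,0.4,0],
    [-0.18,0.6,0],
    [-0.247,0.795,0],
  ],
  rot=[
    [0,0,0],
    [0,0,0],
    [0,0,0],
    [0,0,0],
  ],
  hand=[0.1,0.1,0.1,0.1],
)

```text
time_s: 50.85
ee_pos: [598.5, 171.8, 143.8]
ee_rot: [179.9, 0.3, 0.0]
force: [0.4, 0.2, -1.8]
gripper_width: 23.6
gripper_force: 30.0
```

Request:
apply_moves(
  delta_pos=[
    [-0.06,0.2,0],
    [-0.12,0.4,0],
    [-0.18,0.6,0],
    [-0.22,0.72,0],
    [-0.247,0.795,0],
    [-0.247,0.795,0],
    [-0.247,0.795,0],
    [-0.247,0.795,0],
  ],
  rot=[
    [0,0,0],
    [0,0,0],
    [0,0,0],
    [0,0,0],
    [0,0,0],
    [0,0,0],
    [0,0,0],
    [0,0,0],
  ],
  hand=[0.1,0.1,0.1,0.1,0.1,0.1,0.1,0.1],
)

```text
time_s: 51.52
ee_pos: [571.5, 264.4, 146.0]
ee_rot: [179.9, 0.0, -0.0]
force: [-0.5, -0.5, -0.4]
gripper_width: 23.2
gripper_force: 30.0
```

Request:
apply_moves(
  delta_pos=[
    [0,0,-0.1],
    [0,0,-0.2],
    [0,0,-0.3],
    [0,0,-0.37],
    [0,0,-0.42],
    [0,0,-0.46],
    [0,0,-0.48],
    [0,0,-0.49],
    [0,0,-0.49],
  ],
  rot=[
    [0,0,0],
    [0,0,0],
    [0,0,0],
    [0,0,0],
    [0,0,0],
    [0,0,0],
    [0,0,0],
    [0,0,0],
    [0,0,0],
  ],
  hand=[0.1,0.1,0.1,0.1,0.1,0.1,0.1,0.1,0.1],
)

```text
time_s: 52.27
ee_pos: [571.5, 265.5, 87.7]
ee_rot: [-180.0, -0.0, 0.0]
force: [-0.3, 0.0, -2.0]
gripper_width: 23.0
gripper_force: 30.0
```

Request:
apply_moves(
  delta_pos=[
    [0,0,-0.01],
    [0,0,-0.01],
    [0,0,-0.01],
    [0,0,-0.01],
    [0,0,-0.01],
    [0,0,-0.01],
    [0,0,-0.01],
    [0,0,-0.01],
  ],
  rot=[
    [0,0,0],
    [0,0,0],
    [0,0,0],
    [0,0,0],
    [0,0,0],
    [0,0,0],
    [0,0,0],
    [0,0,0],
  ],
  hand=[0.1,0.1,0.1,0.5,0.6,0.6,0.6,0.6],
)

```text
time_s: 52.93
ee_pos: [571.3, 265.6, 86.5]
ee_rot: [180.0, -0.0, 0.0]
force: [-0.3, 0.2, -0.4]
gripper_width: 53.0
gripper_force: 0.0
```

Request:
apply_moves(
  delta_pos=[
    [0,0,0.1],
    [0,0,0.3],
    [0,0,0.55],
    [0,0,0.8],
    [0,0,1],
    [0,0,1],
  ],
  rot=[
    [0,0,0],
    [0,0,0],
    [0,0,0],
    [0,0,0],
    [0,0,0],
    [0,0,0],
  ],
  hand=[0.6,0.6,0.6,0.6,0.6,0.6],
)

```text
time_s: 53.43
ee_pos: [574.0, 266.8, 212.6]
ee_rot: [-179.7, -0.6, 0.0]
force: [0.2, 0.3, -0.5]
gripper_width: 54.9
gripper_force: 0.0
```

Request:
apply_moves(
  delta_pos=[
    [-0.2,-0.2,0.1],
    [-0.4,-0.4,0.2],
    [-0.6,-0.6,0.2],
    [-0.8,-0.8,0.2],
    [-1,-1,0.2],
    [-1,-1,0.2],
  ],
  rot=[
    [0,0,0],
    [0,0,0],
    [0,0,0],
    [0,0,0],
    [0,0,0],
    [0,0,0],
  ],
  hand=[0.6,0.6,0.6,0.6,0.6,0.6],
)

```text
time_s: 53.93
ee_pos: [446.1, 142.0, 229.9]
ee_rot: [179.8, 0.3, -0.1]
force: [-0.9, 0.7, -0.3]
gripper_width: 54.8
gripper_force: 0.0
```

Run:
```python
from h import *
f={n:viewer.grab_frame(n) for n in("side","top")}
s=env.state();print(s["time_s"],s["ee_pos"],s["force"])
for n in f:
    m=spotter.trace(f[n],"lid")[0];print(n,m["score"],m["box"])
a=f["side"]["pixels"][60:400,140:480];b=f["top"]["pixels"][120:290,150:450]
b=cv2.resize(b,None,fx=1.13,fy=1.13)
cv2.imwrite("pics/c12.png",np.vstack([a[:,:339],b[:, :339]])[:,:,::-1])
im=np.hstack([cv2.resize(a,(440,440)),cv2.copyMakeBorder(b,0,440-b.shape[0],0,0,cv2.BORDER_CONSTANT)])
cv2.imwrite("pics/c12.png",im[:,:,::-1])
```

```text
54.0333 [450.70202031 144.98496867 230.5368968 ] [-0.04859626  0.08073963  0.75342916]
side 0.82 [197.9, 313.1, 78.9, 73.5]
top 0.31 [284.4, 211.8, 18.8, 11.7]
```

View pics/c12.png

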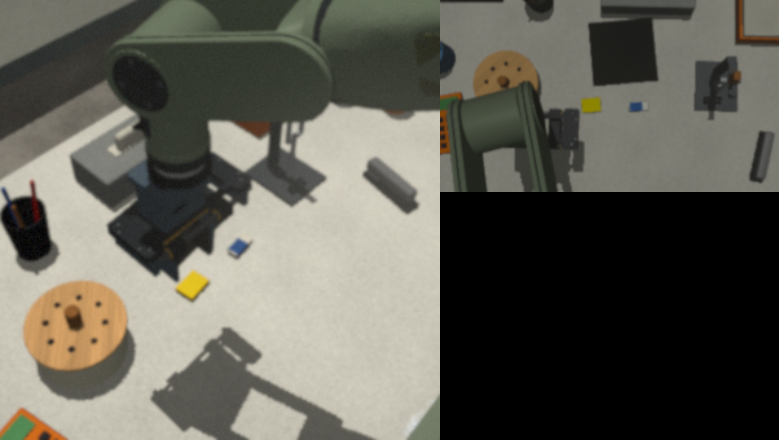

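The lid is back on the pot (side px 198,313, the same as at the start). The rod hangs on the hook and the other items haven't moved. Handing in.

```bash
python3 -c "
from workcell import env
print(env.job_done())"
```

```text
the job is handed in; nothing more can be done
None
```

The job is handed in: both cedar blocks (the only two on the desk) are in the pot and were stirred nearly four full turns, the rod hangs on its hook again, the lid is back on the pot, and the other desk items are where they were.

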